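# Load a notebook behind the sliding guard of a corner-rounding press

### The job

Slide the clear guard window of the corner-rounding press wide open, lay the small thick black notebook flat on the bed and push it firmly home into the corner of the two metal fences, its long side flat along the back fence and its short end flat against the side fence. The fences are held only by friction clamps, so push gently enough that neither shifts. Then slide the guard fully shut, let go, and leave the paste jar and the wooden block where they stand.

Things in the scene. Friction and masses are not known exactly. Their poses are not given: they have to be found in the camera images.
- press: Corner-rounding press, fixed: grey base, x -124 to +124 mm and y -220 to +190 mm about its origin, which lies at table level. Its own +y runs along the guard's track to the blue punch head, +x away from the robot. A flat deck at y -220 to -20 mm is where the open guard parks. The head begins at y 192 mm and is 177 mm high; its lever leans away to +y.
- bed (a point): Middle of the press's bed, a flat steel floor 60 mm above the table, where the notebook goes: a pit under the guard, x -95 to +95 mm and y -95 to +95 mm about this point (axes as the press). The walls around it end 99 mm above the table.
- guard (a joint): Travel of the sliding guard in m: 0 fully shut (bed covered), 0.195 fully open at its end stop; it opens towards the press's -y. It drags with about 5 N plus a little with speed and stays where it is left; it starts shut or a little ajar. A clear panel in an aluminium frame 226 mm (x) by 204 mm (y), its top 107 mm above the table.
- guard_grip (a point): Centre of the guard's bridge handle, moving with it: a black bar 102 mm long (press's x), 14 mm wide along the track (y), 16 mm high, its centre 142 mm above the table. Under the bar, between end posts 45 mm either side, 27 mm are free down to the panel.
- notebook: The notebook to load: a stiff black block 88 mm (its x) by 58 mm (its y) by 26 mm high with a white label on top, 0.1 to 0.2 kg. Origin at the centre of its underside, z up. It may lie on the bed either way round end for end.
- back_face (a point): Middle of the robot-side face of the back fence, at bed level (axes as the press): an aluminium bar 150 mm long (y), 12 thick, 18 high, on the bed's far side (+x). With the notebook's long side against it, the notebook's centre is 29 mm to the -x of this face. Set differently every time; slips in its clamp at about 18 N.
- side_face (a point): Middle of the -y face of the side fence, at bed level (axes as the press): an aluminium bar 72 mm long (x), 12 thick, 18 high, on the bed near the punch head. With the notebook's short end against it, the notebook's centre is 44 mm to the -y of this face. Set differently every time; slips in its clamp at about 18 N.
- paste_jar: Bystander: a low round jar with white cap, 54 mm across, 52 mm high, 0.15 kg; origin under its middle.
- pressing_block: Bystander: a wooden block 55 by 55 by 40 mm; origin under its middle.
- back_fence: The back fence bar as a whole; same origin as back_face.
- side_fence: The side fence bar as a whole; same origin as side_face.
Things that resemble listed ones, but are neither listed nor needed, are in the scene too. What is shaped like the notebook but green or purple is not meant.

How it is judged:
On the way, in this order (a step that is already met when the one before it is completed fails the run):
1. the guard has been slid wide open (at least 150 mm) (value of joint guard above 0.15 m), for 0.1 s.
2. the notebook is home in the corner of both fences (within 2 mm and 2 degrees) while being pressed against one of them with more than 2 N (x of notebook in the frame of back_face above -0.031 m and y of notebook in the frame of side_face above -0.046 m and z of notebook in the frame of back_face below 0.003 m and angle between the y axis of notebook and the x axis of back_face, either way round below 0.035 rad and (contact force between notebook and back_fence above 2 N or contact force between notebook and side_fence above 2 N)), for 0.05 s.
At the end, for the whole second after the job is handed in: The guard is shut to within 3 mm; the notebook lies flat and still on the bed, label up, its long side within 2 mm of the back fence and its short end within 2 mm of the side fence, square to them within 2 degrees (value of joint guard below 0.003 m and x of notebook in the frame of back_face between -0.031 and -0.027 m and y of notebook in the frame of side_face between -0.046 and -0.042 m and z of notebook in the frame of back_face below 0.003 m and angle between the y axis of notebook and the x axis of back_face, either way round below 0.035 rad and angle between notebook's own z axis and vertical below 0.05 rad and linear speed of notebook below 0.01 m/s); the robot touches nothing.
It fails at once if the back fence shifted more than 3 mm (distance of back_face from where it was at the start of the episode above 0.003 m).
It fails at once if the side fence shifted more than 3 mm (distance of side_face from where it was at the start of the episode above 0.003 m).
It fails at once if the jar or the wooden block was moved more than 30 mm (distance of any of paste_jar, pressing_block from where it was at the start of the episode above 0.03 m).
It also fails if it takes over 72 s, if anything falls off the work surface, if the arm or the gripper's body presses on something with over 40 N, if the wrist force passes 120 N, or if a joint passes its speed limit or range.

### The arm

A 7-joint arm with a two-finger parallel gripper is mounted at the origin on the work surface. World frame = base frame: x ahead of the robot, y to its left, z up, the work surface at z = 0. Lengths are in m, angles in rad, forces in N, time in s.
With the tool pointing down it reaches from about 0.4 to 0.875 m from the base axis. Payload 19.3 kg.
Tool frame: the origin (TCP) lies on the centre line of the jaws, within the pads' length; the fingertips stand 14 mm ahead of it and the grasp point (between the pads) lies 5 mm behind it; x points along the fingers, y is the direction in which the jaws open and shut, and the axes are right-handed (so a half turn about x gives the same grasp; the last joint's range is limited). The gripper opens to 85 mm and grips with 20 to 120 N. Pads are 22 mm wide; open, the fingers measure 114 mm over their backs; the gripper's body (76 mm by 85 mm) begins 54 mm behind the grasp point. The pads swing forward as they close: fully open they stand 13 mm farther back than shut.
Start: joints at [1.268, 0.521, -0.036, 1.599, 0.021, 1.021, -0.113], TCP at [0.144, -0.608, 0.218] pointing down, gripper open.
Joint ranges: [-2.91, 2.91], [-0.3, 2.13], [-1.5, 1.42], [0.17, 2.43], [-1.26, 4.41], [0.16, 1.93], [-2.52, 2.52]. Speed limits (rad/s): [1.89, 1.89, 2.39, 2.39, 3.01, 3.01, 3.01].

### API

Orientations are given as [roll, pitch, yaw] about the fixed x, y, z axes, in that order (R = Rz(yaw) Ry(pitch) Rx(roll)).
In Python, from workcell import monitor, optics, bot gives the robot as it stands.
- The arm moves only by the tool arm_command, never from a script. Its arguments are lists of equal length, an entry for each row: "delta_pos": the shift along the tool's x, y, z as a fraction of full scale, a list of three; "rotation": the turn, a rotation vector about the tool's x, y, z as a fraction of full scale, a list of three. In form: {"delta_pos": [[dx, dy, dz], ...], "rotation": [[wx, wy, wz], ...]}. A call has 1 to 10 rows; each row shifts and turns the pose as measured when the row begins, along the tool's axes as they then stand; what a row does not reach is not made up. Full scale, the value 1, is 30 mm for a shift and 6 degrees for a turn. A row lasts 1/10 s, in which the tool goes at most 50 mm and 8.59 degrees, less where a joint would pass 70% of its speed; a pose out of reach is approached as far as the arm can. A call with a number of a shift or a turn outside -1 to 1 is refused whole. A call with a gripper value outside its range is refused whole. "gripper" is the closure, from -1 (fully open) to 1 (shut), so that 0 is half open, set as the call begins (left out, the last holds). The fingers move at their own pace and stop on an object; "grip_force" is the grip in N (left out, the last holds). Time passes only in rows, so rows that do not move let the fingers close. It gives the time, the measured TCP pose, the force and the opening at its end, in the units of the state.
- monitor.observe(): the state, without advancing time (a new reading comes with each control period).
- optics.grab_frame(name): name is "scene" or "top" or "wrist"; returns the picture (420x560x3 uint8, red, green, blue); there is no depth.
- optics.camera_params(name): a dict with "fx", "fy", "cx", "cy" (pixels), "origin" and "rotation" of the camera in the world. Camera axes: x right, y down, z forward; pixel columns grow to the right and rows downward; lengths in m; the calibration is good to about 2 mm. A picture is of the moment at which its call begins: read the wrist's pose just before it. camera_params takes no time and is no camera call; for the wrist camera it gives the pose at the moment of the call.
- bot.job_done(): hands the job in, once; it reports no verdict.
The state is a dict: "clock": time; "qpos": joint angles; "qd": joint speeds; "joint_efforts": joint torques, N m; "position": TCP position; "tool_rot": TCP orientation; "force": force on the tool from outside, world axes, zero at the start; "moment": the same for the moment, N m; "grip_width": finger opening in m.
Only numpy, scipy, OpenCV 4.12 (cv2) and the standard library are available. Lean on these libraries where they do the work, as an engineer would, in place of code of your own. Each camera call takes 0.05 s, during which the arm holds its last target. There are 200 camera calls.

## Working session

There is one attempt and no reset: what is moved stays moved. The work goes in short steps, Python scripts to look and compute and a tool call to move; the robot and the scene stay as the last step left them, time stands still between calls to the robot, and variables do not carry over. Pictures are saved under pics/ and viewed, about 8 in all and at most 12, crops included, and the job is handed in when it is done.

Besides the shell and the picture viewer there is one more tool, called after "Call:" as a command line: name --argument value ..., lists and objects as JSON in quotes. arm_command: Moves the arm, as the interface text tells. Its arguments: {"type":"object","properties":{"delta_pos":{"type":"array","items":{"type":"array","items":{"type":"number"}}},"rotation":{"type":"array","items":{"type":"array","items":{"type":"number"}}},"gripper":{"type":"number"},"grip_force":{"type":"number"}},"required":["delta_pos","rotation"]}

```bash
ls; mkdir -p pics
cat > h.py <<'E'
import numpy as np, cv2
from workcell import monitor, optics, bot
def save(n,im): cv2.imwrite('pics/'+n,im[:,:,::-1])
def ray(c,u,v):
    R=np.array(c['rotation']).reshape(3,3); d=R@np.array([(u-c['cx'])/c['fx'],(v-c['cy'])/c['fy'],1]); return np.array(c['origin']),d
def onz(c,u,v,z):
    o,d=ray(c,u,v); return o+d*(z-o[2])/d[2]
def proj(c,p):
    R=np.array(c['rotation']).reshape(3,3); q=R.T@(np.array(p)-np.array(c['origin'])); return q[0]/q[2]*c['fx']+c['cx'],q[1]/q[2]*c['fy']+c['cy']
def tri(c1,p1,c2,p2):
    o1,d1=ray(c1,*p1);o2,d2=ray(c2,*p2)
    t=np.linalg.lstsq(np.stack([d1,-d2],1),o2-o1,rcond=None)[0]
    a=o1+d1*t[0];b=o2+d2*t[1]; return (a+b)/2,np.linalg.norm(a-b)
E
python3 - <<'E'
from h import *
s=monitor.observe(); print(s)
for n in ['scene','top']:
    im=optics.grab_frame(n); save(n+'0.png',im); print(n,optics.camera_params(n))
E
```

```text
pics
{'clock': 0.0, 'qpos': array([ 1.26779998,  0.52200107, -0.03634029,  1.60000226,  0.02119935,
        1.02107862, -0.11282002]), 'qd': array([-5.31472087e-04, -6.91736365e-04,  4.48390512e-04,  3.01028328e-04,
        9.91734245e-04, -7.12393724e-04, -6.97636324e-05]), 'joint_efforts': array([-7.05337370e-04, -9.27112269e+01,  1.97973333e+00, -3.69933987e+01,
        1.79147412e-02,  8.19003879e-03,  1.21277512e-05]), 'position': array([ 0.14407884, -0.60781187,  0.21703571]), 'tool_rot': array([-1.50630291,  1.56969197,  1.86806683]), 'force': array([-0.65862773, -0.71776276, -0.38683903]), 'moment': array([-0.03422748,  0.04624153,  0.00485325]), 'grip_width': 0.08550060344510593}
scene {'fx': 453.1354650816342, 'fy': 453.1354650816342, 'cx': 283.89493335143095, 'cy': 214.67952537119518, 'origin': array([1.10412089, 0.68538523, 0.78717225]), 'rotation': array([-2.17248541e+00, -1.02405454e-03,  2.49816543e+00])}
top {'fx': 408.9642416486148, 'fy': 408.9642416486148, 'cx': 279.7509285991249, 'cy': 211.08916747527533, 'origin': array([ 0.34391134, -0.1174525 ,  1.11752258]), 'rotation': array([-2.98635985,  0.02581212, -1.59719355])}
```

Run:
```python
s=open('h.py').read()
s=s.replace("np.array(c['rotation']).reshape(3,3)","rot(c['rotation'])")
s=s.replace("def save","from scipy.spatial.transform import Rotation as Ro\ndef rot(r): return Ro.from_euler('xyz',r).as_matrix()\ndef save")
open('h.py','w').write(s)
```

```text
(no output)
```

View pics/scene0.png

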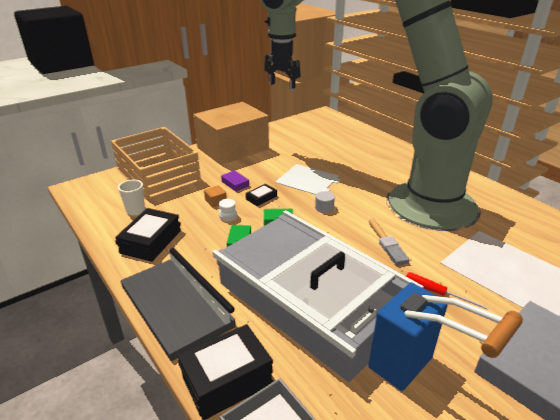

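View pics/top0.png

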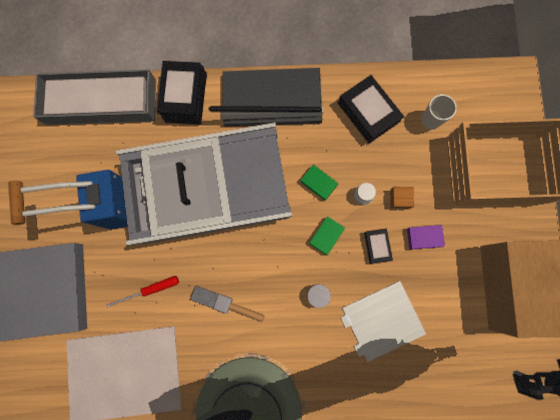

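Choices for the notebook (top view): the small black block with a white label at (378,246). The larger black boxes at (182,92) and (370,108) are too big, and the green (319,182), (327,236) and purple (426,237) blocks are excluded. I'm checking that choice and the press in crops.

Run:
```python
from h import *
im=cv2.imread('pics/top0.png'); 
a=cv2.resize(im[115:250,110:300],None,fx=4,fy=4,interpolation=cv2.INTER_CUBIC)
b=cv2.resize(im[225:270,355:402],None,fx=4,fy=4,interpolation=cv2.INTER_CUBIC)
c=np.zeros((540,800,3),np.uint8); c[:,:760]=a; c[360:540,612:800]=b; cv2.imwrite('pics/crop0.png',c)
T=optics.camera_params('top');S=optics.camera_params('scene')
sc=cv2.imread('pics/scene0.png')
# notebook: dark + label mask in both
def nb(img,x0,y0,x1,y1):
    g=cv2.cvtColor(img,cv2.COLOR_BGR2HSV)[y0:y1,x0:x1]
    dark=(g[...,2]<70).astype(np.uint8); lab=((g[...,1]<90)&(g[...,2]>140)).astype(np.uint8)
    out=[]
    for m in (dark,lab):
        cs=cv2.findContours(m,cv2.RETR_EXTERNAL,cv2.CHAIN_APPROX_NONE)[0]; k=max(cs,key=cv2.contourArea)
        M=cv2.moments(k); out.append((np.array([M['m10']/M['m00']+x0,M['m01']/M['m00']+y0]),cv2.boxPoints(cv2.minAreaRect(k))+[x0,y0]))
    return out
t=nb(im,355,225,402,270); s=nb(sc,242,180,282,208)
print(t);print(s)
print('label tri',tri(T,t[1][0],S,s[1][0]))
bx=t[0][1]; w=np.array([onz(T,*p,.026) for p in bx]); print(w, w.mean(0)); print(np.linalg.norm(np.roll(w,1,0)-w,axis=1))
w=np.array([onz(T,*p,.026) for p in t[1][1]]); print(w,w.mean(0))
```

```text
[(array([377.45950493, 245.91396299]), array([[363.07199669, 231.89600182],
       [386.03999901, 227.71999931],
       [391.86399841, 259.75200653],
       [368.895998  , 263.92800903]])), (array([378.83471531, 245.67551133]), array([[369.51199722, 235.81600094],
       [384.20800018, 233.14400005],
       [388.28800201, 255.58400345],
       [373.59199905, 258.25600433]]))]
[(array([260.86011191, 197.54276579]), array([[244.56941366, 193.60235405],
       [272.55529404, 181.81882286],
       [278.6541214 , 196.30352974],
       [250.66823959, 208.08706093]])), (array([261.11504425, 190.93215339]), array([[250.62328625, 191.17123222],
       [268.32876587, 183.12328744],
       [271.75342178, 190.65753365],
       [254.04794312, 198.70547867]]))]
label tri (array([ 0.41491941, -0.35431685,  0.02471775]), np.float64(0.00031236707387595475))
[[ 0.45255589 -0.31449462  0.026     ]
 [ 0.4619531  -0.37607538  0.026     ]
 [ 0.37676094 -0.38568667  0.026     ]
 [ 0.36749024 -0.32486278  0.026     ]] [ 0.41469004 -0.35027986  0.026     ]
[0.08569518 0.06229363 0.08573261 0.06152635]
[[ 0.44159444 -0.33094099  0.026     ]
 [ 0.4475947  -0.37026857  0.026     ]
 [ 0.38793117 -0.37706392  0.026     ]
 [ 0.38198761 -0.33807557  0.026     ]] [ 0.41477698 -0.35408726  0.026     ]
```

View pics/crop0.png

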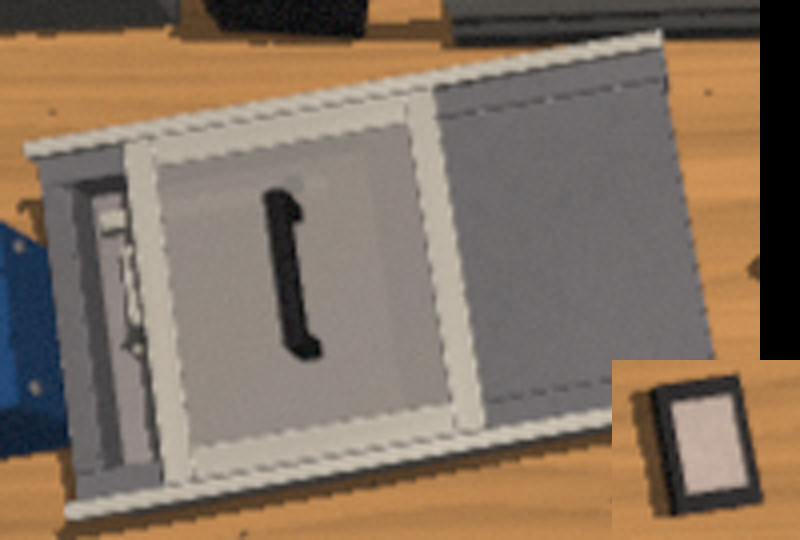

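Run:
```python
from h import *
T=optics.camera_params('top');S=optics.camera_params('scene')
im=cv2.imread('pics/top0.png');sc=cv2.imread('pics/scene0.png')
def hd(img,x0,y0,x1,y1):
    g=cv2.cvtColor(img,cv2.COLOR_BGR2HSV)[y0:y1,x0:x1]
    m=(g[...,2]<60).astype(np.uint8)
    k=max(cv2.findContours(m,0,1)[0],key=cv2.contourArea); r=cv2.minAreaRect(k); return np.array(r[0])+[x0,y0],r,cv2.boxPoints(r)+[x0,y0]
a=hd(im,165,150,205,215);b=hd(sc,300,245,355,295);print(a,b)
print('handle tri',tri(T,a[0],S,b[0]))
print('onz .15',[onz(T,*p,.15) for p in a[2]])
h=onz(T,*a[0],.146);print(h)
c={'tr':(275.5,123.5),'tl':(116.5,152),'bl':(127,243)}
for z in (.099,.105):
    w={k:onz(T,*p,z) for k,p in c.items()}
    print(z,w,np.linalg.norm(w['tr']-w['tl']),np.linalg.norm(w['bl']-w['tl']),'yaw from long',np.degrees(np.arctan2(*(w['tl']-w['tr'])[[1,0]]))-90,'short',np.degrees(np.arctan2(*(w['tl']-w['bl'])[[1,0]])))
# guard frame edges
for q in [((127,143),(167,482)),((410,95),(455,430)) ,((436,88),(482,430))]:
    p=[onz(T,110+x/4,115+y/4,.107) for x,y in q]; d=p[0]-p[1]; print(p,np.degrees(np.arctan2(d[1],d[0])),np.linalg.norm(d))
s=monitor.observe();print(rot(s['tool_rot']))
```

```text
(array([182.51439476, 183.49788284]), ((17.514394760131836, 33.49788284301758), (42.16415786743164, 8.031268119812012), 81.63410949707031), array([[175.47417355, 163.22438622],
       [183.419981  , 162.05588341],
       [189.55461502, 203.77137756],
       [181.60880852, 204.93988037]])) (array([326.99999619, 270.00000381]), ((26.999996185302734, 25.000003814697266), (15.20000171661377, 46.00000762939453), 53.130104064941406), array([[304.03999233, 277.72000122],
       [340.84000015, 250.12000179],
       [349.95999908, 262.28000641],
       [313.15999222, 289.88000488]]))
handle tri (array([0.57776216, 0.14401036, 0.12609392]), np.float64(0.002612227943733788))
onz .15 [array([0.62275765, 0.15652921, 0.15      ]), array([0.62506002, 0.13691957, 0.15      ]), array([0.52050085, 0.12094214, 0.15      ]), array([0.51823008, 0.1402273 , 0.15      ])]
[0.57214214 0.13964568 0.146     ]
0.099 {'tr': array([ 0.73562509, -0.09038809,  0.099     ]), 'tl': array([0.6728679 , 0.32618518, 0.099     ]), 'bl': array([0.43447073, 0.29096564, 0.099     ])} 0.42127395766123166 0.24098470508181868 yaw from long 8.567243086701907 short 8.403787460776718
0.105 {'tr': array([ 0.73331755, -0.09054752,  0.105     ]), 'tl': array([0.67093005, 0.32357176, 0.105     ]), 'bl': array([0.43393725, 0.2885597 , 0.105     ])} 0.41879228096181453 0.23956509174792637 yaw from long 8.567243086701922 short 8.403787460776714
[array([0.67136976, 0.25687841, 0.107     ]), array([0.45075138, 0.22590921, 0.107     ])] 7.990655342033517 0.2227814257599133
[array([0.69719613, 0.07324573, 0.107     ]), array([0.47813507, 0.04519254, 0.107     ])] 7.297637707126376 0.2208500099775041
[array([0.7013132, 0.0563677, 0.107    ]), array([0.47763221, 0.02826713, 0.107     ])] 7.160437192057496 0.22543918344346697
[[-3.14763161e-04  2.30698902e-01 -9.73025137e-01]
 [ 1.01957590e-03 -9.73024606e-01 -2.30699106e-01]
 [-9.99999431e-01 -1.06468856e-03  7.10572587e-05]]
```

The crop shows the small black notebook with its centred white label at about (378,246). The guard is ajar and the press yaw is about 8.4°. The handle is at about (0.572, 0.140). I'm moving to it now.

Call:
arm_command --delta_pos '[[0,-0.78,-0.62],[0,-0.78,-0.62],[0,-0.78,-0.62],[0,-0.78,-0.62],[0,-0.78,-0.62],[0,-0.78,-0.62],[0,-0.78,-0.62],[0,-0.78,-0.62],[0,-0.78,-0.62],[0,-0.78,-0.62]]' --rotation '[[0.82,0,0],[0,0,0],[0,0,0],[0,0,0],[0,0,0],[0,0,0],[0,0,0],[0,0,0],[0,0,0],[0,0,0]]' --gripper 0.2 --grip_force 20

```text
clock: 1.1
position: [0.2939, -0.3398, 0.2144]
tool_rot: [-0.988, 1.565, 2.292]
force: [1.2, -0.3, 0.3]
grip_width: 0.034
```

```bash
cat >> h.py <<'E'
def plan(target, yaw=None, s=None):
    """print tool-frame shift (units of 30mm) and rotvec (units 6deg) to target; yaw = world angle (deg) of tool y, tool x down"""
    s=s or monitor.observe(); R=rot(s['tool_rot']); d=R.T@(np.array(target)-s['position'])/.03
    print('clock %.2f pos'%s['clock'],s['position'].round(4),'F',s['force'].round(1),'w %.4f'%s['grip_width'],'tooly %.2f deg'%np.degrees(np.arctan2(R[1,1],R[0,1])))
    print('shift',d.round(2),'norm %.2f'%np.linalg.norm(d))
    if yaw is not None:
        a=np.radians(yaw); y=np.array([np.cos(a),np.sin(a),0]); x=np.array([0,0,-1.]); D=np.stack([x,y,np.cross(x,y)],1)
        print('rot',(np.degrees(Ro.from_matrix(R.T@D).as_rotvec())/6).round(2),'shift in final axes',(D.T@(np.array(target)-s['position'])/.03).round(2))
E
python3 -c "
from h import *
plan([.572,.14,.2],-81.6)"
```

```text
clock 1.10 pos [ 0.2939 -0.3398  0.2144] F [ 1.2 -0.3  0.3] w 0.0340 tooly -82.12 deg
shift [  0.51 -14.57 -11.38] norm 18.49
rot [-0.09  0.03  0.04] shift in final axes [  0.48 -14.47 -11.51]
```

Call:
arm_command --delta_pos '[[0,-0.78,-0.62],[0,-0.78,-0.62],[0,-0.78,-0.62],[0,-0.78,-0.62],[0,-0.78,-0.62],[0,-0.78,-0.62],[0,-0.78,-0.62],[0,-0.78,-0.62],[0,-0.78,-0.62],[0,-0.78,-0.62]]' --rotation '[[-0.09,0.03,0.04],[0,0,0],[0,0,0],[0,0,0],[0,0,0],[0,0,0],[0,0,0],[0,0,0],[0,0,0],[0,0,0]]'

```text
clock: 2.1
position: [0.4473, -0.0693, 0.2139]
tool_rot: [-0.482, 1.569, 2.807]
force: [0.7, -1.5, 0.1]
grip_width: 0.0342
```

Call:
arm_command --delta_pos '[[0,-0.78,-0.62],[0,-0.78,-0.62],[0,-0.78,-0.62],[0,-0.78,-0.62],[0,-0.78,-0.62],[0,-0.78,-0.62]]' --rotation '[[0,0,0],[0,0,0],[0,0,0],[0,0,0],[0,0,0],[0,0,0]]'

```text
clock: 2.7
position: [0.5393, 0.0927, 0.2128]
tool_rot: [-0.125, 1.567, -3.12]
force: [-0.1, -0.4, 0.3]
grip_width: 0.034
```

```bash
python3 -c "
from h import *
plan([.572,.14,.2],-81.6)
save('w1.png',optics.grab_frame('wrist'))"
```

```text
clock 2.70 pos [0.5393 0.0927 0.2128] F [-0.1 -0.4  0.3] w 0.0340 tooly -81.61 deg
shift [ 0.42 -1.4  -1.31] norm 1.96
rot [-0.    0.03  0.  ] shift in final axes [ 0.43 -1.4  -1.31]
```

View pics/w1.png

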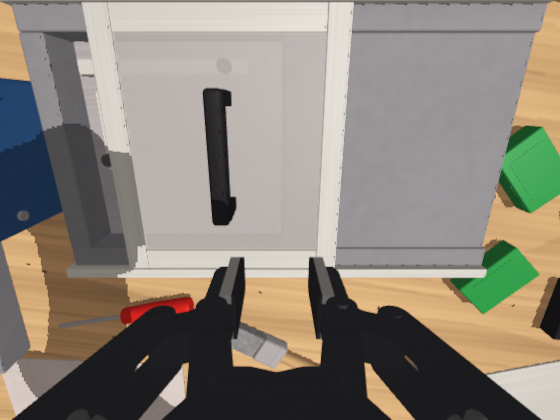

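The wrist view shows the guard handle at about u 205–235, v 90–223. Through the gap, at about (85,65) and (108,160), are the fence parts, and the fingers are at the bottom. I'm refining the handle pose.

Run:
```python
from h import *
W=optics.camera_params('wrist'); print(W)
T=optics.camera_params('top')
im=cv2.imread('pics/w1.png'); m=(cv2.cvtColor(im,cv2.COLOR_BGR2HSV)[80:235,190:250,2]<75).astype(np.uint8)
L=[(190+np.flatnonzero(r)[0],80+i) for i,r in enumerate(m) if r.sum()>8]
vs=[v for _,v in L];print(min(vs),max(vs),L[::25])
f=np.polyfit([v for _,v in L],[u for u,_ in L],1)
A=onz(W,np.polyval(f,min(vs)),min(vs),.15);B=onz(W,np.polyval(f,max(vs)),max(vs),.15)
d=A-B;print(A,B,np.linalg.norm(d),np.degrees(np.arctan2(d[1],d[0])))
c=(A+B)/2; y=np.array([-np.sin(np.radians(8.4)),np.cos(np.radians(8.4)),0]); print('centre',c-.007*y)
# height check: left edge middle vs same point in top image
mid=(np.polyval(f,(min(vs)+max(vs))/2),(min(vs)+max(vs))/2)
print('tri',tri(W,mid,T,(177.6,184.1)), tri(W,(mid[0]+8,mid[1]),T,(182.5,183.5)))
```

```text
{'fx': 299.129340830841, 'fy': 299.129340830841, 'cx': 276.2322274324271, 'cy': 209.99862713086898, 'origin': array([0.62357159, 0.10977075, 0.36743404]), 'rotation': array([ 2.80962116,  0.00464852, -1.41973755])}
89 224 [(np.int64(205), 89), (np.int64(205), 114), (np.int64(206), 139), (np.int64(208), 164), (np.int64(210), 189), (np.int64(212), 214)]
[0.62724018 0.16154789 0.15      ] [0.53033396 0.14667695 0.15      ] 0.09804061060157082 8.724378585408186
centre [0.57980965 0.14718752 0.15      ]
tri (array([0.57691327, 0.15980871, 0.1203702 ]), np.float64(0.0019161572379404722)) (array([0.57815998, 0.15090798, 0.11805049]), np.float64(0.0075534197632888))
```

Call:
arm_command --delta_pos '[[0,-0.6,-0.6],[0,-0.5,-0.5],[0,-0.44,-0.43],[0,0,0]]' --rotation '[[0,0.03,0],[0,0,0],[0,0,0],[0,0,0]]' --gripper -0.2

```text
clock: 3.15
position: [0.5801, 0.154, 0.2113]
tool_rot: [-1.132, 1.567, 2.162]
force: [-0.6, 0.4, -0.0]
grip_width: 0.0513
```

```bash
python3 -c "
from h import *
plan([.578,.145,.136],-81.6)
save('w2.png',optics.grab_frame('wrist'))"
```

```text
clock 3.15 pos [0.5801 0.154  0.2113] F [-0.6  0.4 -0. ] w 0.0513 tooly -81.26 deg
shift [2.51 0.3  0.11] norm 2.53
rot [0.06 0.02 0.03] shift in final axes [2.51 0.29 0.11]
```

View pics/w2.png

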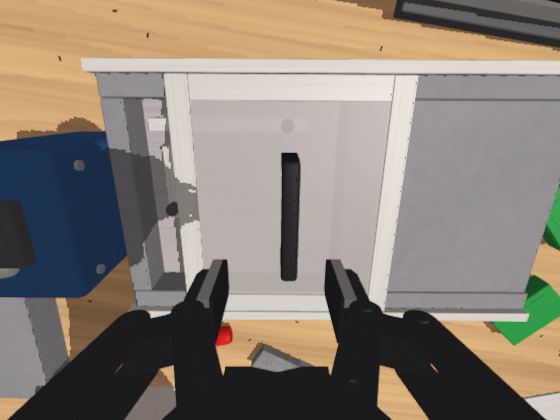

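Run:
```python
from h import *
W2=optics.camera_params('wrist')
W1={**W2,'origin':np.array([0.62357159,0.10977075,0.36743404]),'rotation':np.array([2.80962116,0.00464852,-1.41973755])}
im=cv2.imread('pics/w2.png'); m=(cv2.cvtColor(im,cv2.COLOR_BGR2HSV)[145:290,270:315,2]<75)
for v in (155,170,200,250,275): k=np.flatnonzero(m[v-145]);print(v,270+k[0],270+k[-1])
vv=np.flatnonzero(m.sum(1)>8)+145;print(vv[0],vv[-1]); print(W2['origin'],W2['rotation'])
print(tri(W1,(205,89.),W2,(281,153.)),tri(W1,(212.5,224),W2,(281,280)))
for p in [(281,153),(281,280),(299,153),(298,280)]: print(onz(W2,*p,.15))
```

```text
155 282 297
170 282 299
200 282 298
250 281 296
275 281 296
153 280
[0.66225448 0.16496252 0.36583392] [ 2.80965514  0.00424809 -1.41825467]
(array([0.62954888, 0.15895761, 0.14911849]), np.float64(0.004858185272377147)) (array([0.53848686, 0.14358631, 0.16745845]), np.float64(0.001539437933425704))
[0.63177951 0.15775063 0.15      ]
[0.52843929 0.14131368 0.15      ]
[0.6337454  0.14501529 0.15      ]
[0.53062014 0.12737626 0.15      ]
```

Bar at u 281–298, v 153–280. Its centre is (0.581, 0.143) and its top about 0.15, which agrees with the text. Descending to straddle it.

Call:
arm_command --delta_pos '[[0,0.36,0.0],[0.8,0,0],[0.8,0,0],[0.6,0,0],[0.3,0,0],[0,0,0]]' --rotation '[[0.06,0.02,0.03],[0,0,0],[0,0,0],[0,0,0],[0,0,0],[0,0,0]]'

```text
clock: 3.8
position: [0.5806, 0.1319, 0.1347]
tool_rot: [1.718, 1.566, -1.286]
force: [0.3, 0.6, 0.3]
grip_width: 0.0512
```

```bash
python3 -c "
from h import *
plan([.58,.143,.136],-81.4)
a=np.radians(8.6);h=np.array([.58,.143,.136])
plan(h+.165*np.array([np.sin(a),-np.cos(a),0]),-81.4)"
```

```text
clock 3.80 pos [0.5806 0.1319 0.1347] F [0.3 0.6 0.3] w 0.0512 tooly -82.12 deg
shift [-0.05 -0.37 -0.03] norm 0.37
rot [-0.12 -0.01 -0.05] shift in final axes [-0.04 -0.37 -0.04]
clock 3.80 pos [0.5806 0.1319 0.1347] F [0.3 0.6 0.3] w 0.0512 tooly -82.12 deg
shift [-0.02  5.13 -0.1 ] norm 5.13
rot [-0.12 -0.01 -0.05] shift in final axes [-0.04  5.13 -0.04]
```

Call:
arm_command --delta_pos '[[0,0.3,0],[0,0.6,0],[0,0.7,0],[0,0.7,0],[0,0.7,0],[0,0.7,0],[0,0.4,0]]' --rotation '[[-0.1,-0.01,-0.05],[0,0,0],[0,0,0],[0,0,0],[0,0,0],[0,0,0],[0,0,0]]'

```text
clock: 4.5
position: [0.6006, 0.0038, 0.1417]
tool_rot: [3.013, 1.564, 0.019]
force: [1.0, 0.2, 0.9]
grip_width: 0.0515
```

Call:
arm_command --delta_pos '[[0,0.3,0],[0,0.2,0],[0,0.2,0]]' --rotation '[[0,0,0],[0,0,0],[0,0,0]]'

```text
clock: 4.8
position: [0.6043, -0.0187, 0.1432]
tool_rot: [3.021, 1.563, 0.026]
force: [0.6, -0.2, -0.2]
grip_width: 0.0513
```

```bash
python3 -c "
from h import *
plan([.58,.143,.136],-81.4)"
```

```text
clock 4.80 pos [ 0.6043 -0.0187  0.1432] F [ 0.6 -0.2 -0.2] w 0.0513 tooly -81.60 deg
shift [ 0.24 -5.45  0.01] norm 5.45
rot [-0.03 -0.08 -0.01] shift in final axes [ 0.24 -5.45 -0.01]
```

```bash
python3 -c "
from h import *
save('w3.png',optics.grab_frame('wrist'));print(optics.camera_params('wrist'))"
```

```text
{'fx': 299.129340830841, 'fy': 299.129340830841, 'cx': 276.2322274324271, 'cy': 209.99862713086898, 'origin': array([ 0.68542678, -0.00763658,  0.29866363]), 'rotation': array([ 2.81989538e+00, -2.14676475e-05, -1.42423545e+00])}
```

View pics/w3.png

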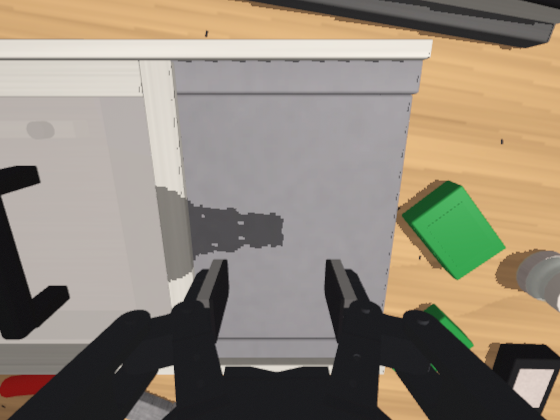

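Run:
```python
from h import *
W=optics.camera_params('wrist')
for p in [(32,332),(25,335),(0,192)]: print(onz(W,*p,.15))
for p in [(144,60),(176,60),(193,285)]: print(onz(W,*p,.107))
for p in [(220,262),(333,262)]: print(p,onz(W,*p,.129))
print(proj(W,[.6043,-.0187,.129]))
```

```text
[0.53766244 0.12021961 0.15      ]
[0.53475297 0.12467767 0.15      ]
[0.62533554 0.12688673 0.15      ]
[0.7015743  0.07209125 0.107     ]
[0.70427857 0.0537724  0.107     ]
[0.55564085 0.03520419 0.107     ]
(220, 262) [0.58986464 0.01432618 0.129     ]
(333, 262) [ 0.60033659 -0.05661836  0.129     ]
(np.float64(274.7812657663013), np.float64(248.46739400948238))
```

Run:
```python
from h import *
W=optics.camera_params('wrist')
im=cv2.imread('pics/w3.png');g=im.max(2)
for v in (256,262,270,285,300,320):
    print(v,np.flatnonzero(g[v,200:360]<75)+200 if 0 else [ (u,int(g[v,u])) for u in range(205,240,4)],[ (u,int(g[v,u])) for u in range(316,352,4)])
for v in (262,285,300,320):
  for D in (.14,.16,.18):
    o,d=ray(W,228,v); print(v,D,(o+d*D).round(3))
R=rot(monitor.observe()['tool_rot']);print(R[:,0])
for k in (-.02,-.01,0,.014): print(k,proj(W,np.array([.6043,-.0187,.1432])+R[:,0]*k-R[:,1]*.0257),proj(W,np.array([.6043,-.0187,.1432])+R[:,0]*k+R[:,1]*.0257))
```

```text
256 [(205, 156), (209, 156), (213, 157), (217, 155), (221, 155), (225, 156), (229, 156), (233, 156), (237, 155)] [(316, 158), (320, 159), (324, 160), (328, 159), (332, 158), (336, 158), (340, 159), (344, 160), (348, 160)]
262 [(205, 154), (209, 155), (213, 97), (217, 96), (221, 86), (225, 24), (229, 155), (233, 156), (237, 157)] [(316, 158), (320, 158), (324, 158), (328, 25), (332, 96), (336, 96), (340, 102), (344, 159), (348, 160)]
270 [(205, 32), (209, 96), (213, 96), (217, 96), (221, 25), (225, 25), (229, 155), (233, 157), (237, 157)] [(316, 159), (320, 159), (324, 147), (328, 24), (332, 27), (336, 96), (340, 97), (344, 87), (348, 31)]
285 [(205, 96), (209, 96), (213, 79), (217, 26), (221, 25), (225, 26), (229, 118), (233, 155), (237, 155)] [(316, 158), (320, 158), (324, 86), (328, 26), (332, 24), (336, 27), (340, 96), (344, 96), (348, 96)]
300 [(205, 106), (209, 39), (213, 25), (217, 23), (221, 23), (225, 25), (229, 155), (233, 154), (237, 153)] [(316, 157), (320, 156), (324, 156), (328, 26), (332, 26), (336, 26), (340, 27), (344, 71), (348, 106)]
320 [(205, 31), (209, 29), (213,
[... 405 characters left out ...]
0.162]
300 0.18 [0.574 0.005 0.145]
320 0.14 [0.59  0.001 0.182]
320 0.16 [0.576 0.002 0.165]
320 0.18 [0.563 0.004 0.149]
[ 8.22159749e-03 -4.50958070e-04 -9.99966100e-01]
-0.02 (np.float64(224.65213666899734), np.float64(277.69473787735956)) (np.float64(324.19811597531964), np.float64(277.852895970184))
-0.01 (np.float64(227.65842770089492), np.float64(267.8797730061348)) (np.float64(321.4586133383309), np.float64(268.0248821408992))
0 (np.float64(230.33666991426202), np.float64(259.135824744999)) (np.float64(319.01816018546555), np.float64(259.269713588681))
0.014 (np.float64(233.63006798616257), np.float64(248.3835103350866)) (np.float64(316.0173138248569), np.float64(248.5041245604337))
```

The guard did not move, so the fingers passed over the bar: half open, the tips stand farther back than I assumed. I'll go back above the bar, descend lower with a narrower opening, and grip it.

Call:
arm_command --delta_pos '[[-0.8,0,0],[-0.8,-0.1,0],[0,-0.8,0],[0,-0.9,0],[0,-0.9,0],[0,-0.9,0],[0,-0.9,0],[0,-0.6,0],[0,-0.2,0],[0,0,0]]' --rotation '[[-0.03,-0.08,0],[0,0,0],[0,0,0],[0,0,0],[0,0,0],[0,0,0],[0,0,0],[0,0,0],[0,0,0],[0,0,0]]' --gripper 0

```text
clock: 5.85
position: [0.5779, 0.1482, 0.1928]
tool_rot: [-0.442, 1.569, 2.855]
force: [0.1, 0.6, 0.3]
grip_width: 0.0424
```

```bash
python3 -c "
from h import *
plan([.58,.143,.126],-81.4)"
```

```text
clock 5.85 pos [0.5779 0.1482 0.1928] F [0.1 0.6 0.3] w 0.0424 tooly -81.11 deg
shift [ 2.23  0.19 -0.05] norm 2.24
rot [0.05 0.02 0.01] shift in final axes [ 2.23  0.18 -0.04]
```

Call:
arm_command --delta_pos '[[0.4,0.15,-0.05],[0.5,0,0],[0.5,0,0],[0.4,0,0],[0.3,0,0],[0.1,0,0]]' --rotation '[[0.05,0.02,0],[0,0,0],[0,0,0],[0,0,0],[0,0,0],[0,0,0]]'

```text
clock: 6.45
position: [0.5816, 0.1362, 0.1211]
tool_rot: [1.683, 1.569, -1.317]
force: [0.5, 0.4, -0.5]
grip_width: 0.0428
```

```bash
python3 -c "
from h import *
plan([.58,.143,.126],-81.4)"
```

```text
clock 6.45 pos [0.5816 0.1362 0.1211] F [ 0.5  0.4 -0.5] w 0.0428 tooly -81.85 deg
shift [-0.16 -0.23  0.02] norm 0.28
rot [-0.08 -0.   -0.02] shift in final axes [-0.16 -0.23  0.02]
```

Call:
arm_command --delta_pos '[[-0.2,-0.1,0],[0,0,0],[0,0,0],[0,0,0],[0,0,0],[0,0,0]]' --rotation '[[-0.05,0,0],[0,0,0],[0,0,0],[0,0,0],[0,0,0],[0,0,0]]' --gripper 1 --grip_force 30

```text
clock: 7.05
position: [0.5813, 0.1395, 0.1277]
tool_rot: [1.889, 1.569, -1.104]
force: [1.0, -0.8, -9.2]
grip_width: 0.0133
```

Call:
arm_command --delta_pos '[[0.03,0.3,0],[0,0.5,0],[0,0.6,0],[0,0.6,0],[0,0.6,0],[0,0.6,0],[0,0.4,0]]' --rotation '[[0,0,0],[0,0,0],[0,0,0],[0,0,0],[0,0,0],[0,0,0],[0,0,0]]'

```text
clock: 7.75
position: [0.596, 0.0393, 0.1277]
tool_rot: [-1.659, 1.562, 1.639]
force: [-0.8, 5.6, -7.4]
grip_width: 0.013
```

```bash
python3 -c "
from h import *
plan([.5813,.1395,.1277],-81.4)"
```

```text
clock 7.75 pos [0.596  0.0393 0.1277] F [-0.8  5.6 -7.4] w 0.0130 tooly -81.02 deg
shift [ 0.03 -3.38 -0.04] norm 3.38
rot [ 0.06 -0.01  0.09] shift in final axes [-0.   -3.38 -0.01]
```

Call:
arm_command --delta_pos '[[0,0.4,0],[0,0.4,0],[0,0.3,0],[0,0.2,0],[0,0.15,0]]' --rotation '[[0,0,0],[0,0,0],[0,0,0],[0,0,0],[0,0,0]]'

```text
clock: 8.25
position: [0.6023, -0.0031, 0.1277]
tool_rot: [-1.568, 1.558, 1.731]
force: [-1.3, 5.2, -5.7]
grip_width: 0.0135
```

Call:
arm_command --delta_pos '[[0,0.15,0],[0,0.15,0]]' --rotation '[[0,0,0],[0,0,0]]'

```text
clock: 8.45
position: [0.6024, -0.0035, 0.1277]
tool_rot: [-1.536, 1.548, 1.768]
force: [-8.1, 26.1, -2.8]
grip_width: 0.0129
```

The guard is against its end stop (force up to 26 N after 144 mm). Releasing, rising, and measuring the open bed.

Call:
arm_command --delta_pos '[[0,-0.05,0],[0,0,0],[0,0,0]]' --rotation '[[0,0,0],[0,0,0],[0,0,0]]' --gripper -0.1

```text
clock: 8.75
position: [0.6029, -0.0015, 0.1287]
tool_rot: [-1.623, 1.548, 1.683]
force: [-0.4, 0.3, -0.3]
grip_width: 0.047
```

```bash
python3 -c "
from h import *
plan([.58,.13,.24],-81.5)"
```

```text
clock 8.75 pos [ 0.6029 -0.0015  0.1287] F [-0.4  0.3 -0.3] w 0.0470 tooly -80.56 deg
shift [-3.61 -4.53  0.03] norm 5.79
rot [ 0.16 -0.01  0.22] shift in final axes [-3.71 -4.45  0.11]
```

Call:
arm_command --delta_pos '[[-0.9,0,0],[-0.9,0,0],[-0.9,0,0],[-0.9,-0.5,0.2],[0,-0.9,0.4],[0,-0.9,0.4],[0,-0.9,0.4],[0,-0.6,0.2],[0,0,0]]' --rotation '[[0,0,0],[0,0,0],[0.16,0,0.22],[0,0,0],[0,0,0],[0,0,0],[0,0,0],[0,0,0],[0,0,0]]'

```text
clock: 9.65
position: [0.5395, 0.1002, 0.2434]
tool_rot: [2.364, 1.56, -0.638]
force: [-0.2, 0.5, -0.1]
grip_width: 0.047
```

```bash
python3 -c "
from h import *
plan([.53,.13,.24],-81.5)
W=optics.camera_params('wrist');im=optics.grab_frame('wrist');save('w4.png',im)
import pickle;pickle.dump(W,open('w4.pkl','wb'));print(W['origin'],W['rotation'])
save('top4.png',optics.grab_frame('top'))"
```

```text
clock 9.65 pos [0.5395 0.1002 0.2434] F [-0.2  0.5 -0.1] w 0.0470 tooly -81.99 deg
shift [ 0.1  -1.03  0.18] norm 1.05
rot [-0.08 -0.07 -0.07] shift in final axes [ 0.11 -1.03  0.17]
[0.62059821 0.11281383 0.39882268] [ 2.81945114 -0.00595667 -1.43012913]
```

View pics/w4.png

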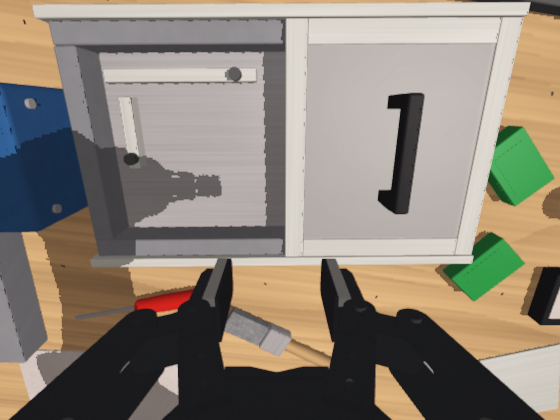

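The guard is open. The back fence is at u 105–257, v 68–82, the side fence at u 122–142, v 97–165, and the knobs at (234,74) and (131,158). I'm zooming in for the edges.

Run:
```python
from h import *
im=cv2.imread('pics/w4.png'); cv2.imwrite('pics/c4.png',cv2.resize(im[55:195,90:275],None,fx=4,fy=4,interpolation=cv2.INTER_NEAREST))
g=im.max(2)
for u in (150,180,210): print(u,[int(x) for x in g[62:92,u]])
for v in (105,120,135,150): print(v,[int(x) for x in g[v,112:152]])
```

```text
150 [177, 178, 179, 179, 182, 186, 189, 205, 215, 216, 217, 217, 216, 214, 212, 211, 212, 212, 210, 180, 115, 154, 181, 181, 181, 179, 180, 180, 179, 179]
180 [179, 180, 182, 184, 186, 187, 198, 212, 216, 217, 219, 219, 217, 215, 213, 212, 213, 214, 210, 174, 118, 160, 181, 181, 181, 181, 182, 182, 181, 180]
210 [180, 181, 183, 184, 187, 178, 191, 212, 217, 218, 219, 220, 219, 216, 214, 213, 215, 216, 209, 169, 130, 168, 182, 181, 182, 182, 182, 182, 182, 183]
105 [173, 173, 173, 173, 173, 173, 173, 187, 212, 208, 205, 206, 208, 211, 212, 213, 214, 214, 209, 185, 156, 157, 155, 155, 157, 157, 166, 174, 175, 175, 175, 175, 176, 176, 176, 176, 176, 175, 175, 176]
120 [180, 179, 180, 179, 179, 180, 180, 179, 179, 178, 186, 209, 205, 205, 207, 210, 212, 212, 213, 214, 213, 199, 154, 158, 156, 155, 155, 157, 165, 181, 181, 181, 181, 181, 181, 181, 181, 181, 181, 181]
135 [115, 157, 179, 179, 179, 178, 178, 179, 179, 179, 179, 177, 188, 214, 207, 205, 205, 208, 210, 212, 213, 214, 214, 202, 152, 157, 156, 154, 154, 155, 162, 180, 180, 180, 180, 180, 180, 180, 180, 180]
150 [65, 65, 65, 75, 94, 96, 97, 96, 96, 96, 96, 95, 96, 96, 120, 177, 208, 205, 205, 206, 209, 211, 213, 214, 214, 205, 169, 155, 155, 155, 152, 155, 158, 173, 175, 175, 175, 175, 175, 175]
```

View pics/c4.png

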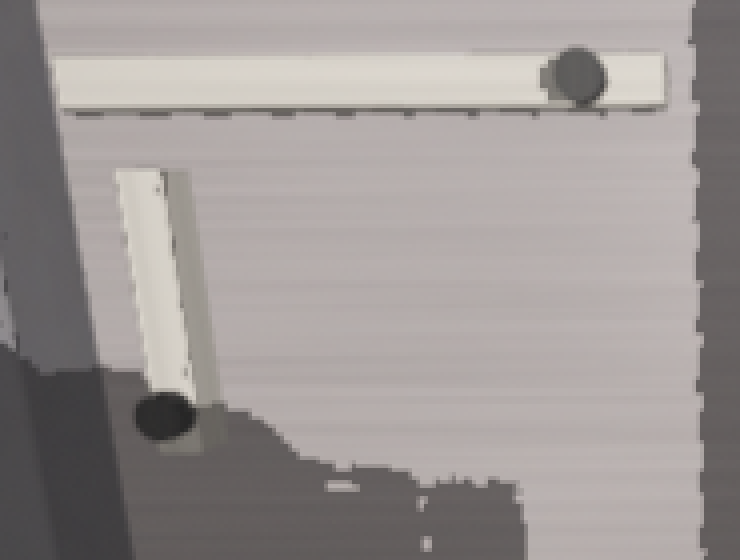

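Run:
```python
from h import *
import pickle
W=pickle.load(open('w4.pkl','rb'));T=optics.camera_params('top')
def line(P,z,c=W):
    w=np.array([onz(c,*p,z) for p in P]); d=w[-1]-w[0]; return w[0].round(4),w[-1].round(4),'ang %.2f'%np.degrees(np.arctan2(d[1],d[0]))
print('back top',line([(240,80.9),(150,81.4),(110,81.6)],.078)); print('back bot',line([(240,83.),(150,83.4),(110,83.6)],.06))
print('side top',line([(138,150),(135.6,135),(133.5,120),(131.3,105)],.078)); print('side bot',line([(145,150),(142.8,135),(140.6,120),(138.6,105)],.06))
# fence ends: back (103.3..257), side v 97..165
print('back ends',onz(W,256.5,75,.078),onz(W,103,75,.078)); print('side near end',onz(W,142,167,.06), 'far',onz(W,128,97,.078))
im=cv2.imread('pics/top4.png'); cv2.imwrite('pics/ct4.png',cv2.resize(im[130:245,110:260],None,fx=5,fy=5,interpolation=cv2.INTER_CUBIC))
# predicted top pixels
for p in ([.665,.2,.078],[.62,.25,.078]): print(proj(T,p))
```

```text
back top (array([0.643 , 0.1502, 0.078 ]), array([0.6243, 0.277 , 0.078 ]), 'ang 98.37')
back bot (array([0.6422, 0.1521, 0.06  ]), array([0.6226, 0.2862, 0.06  ]), 'ang 98.33')
side top (array([0.5608, 0.25  , 0.078 ]), array([0.6052, 0.2565, 0.078 ]), 'ang 8.31')
side bot (array([0.5586, 0.25  , 0.06  ]), array([0.6055, 0.2568, 0.06  ]), 'ang 8.35')
back ends [0.65058582 0.13470727 0.078     ] [0.62942053 0.28352472 0.078     ]
side near end [0.5388263  0.25326478 0.06      ] far [0.61243051 0.25964085 0.078     ]
(np.float64(166.92106538708077), np.float64(155.6435555690919))
(np.float64(147.78612829217485), np.float64(172.7779397553798))
```

View pics/ct4.png

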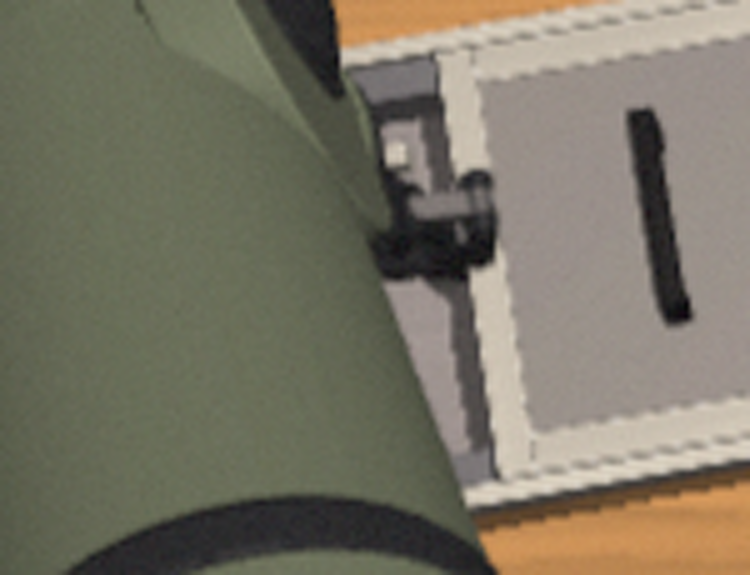

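Fence edges at z 0.078 and 0.060 agree, so the heights are confirmed. Press yaw is 8.35°. In press-aligned coordinates the back face is at Xp 0.658 and the side face at Yp 0.166, which puts notebook home at (0.604, 0.212). The top crop shows the arm hiding the fences and the guard parked open. Next is the notebook.

Call:
arm_command --delta_pos '[[0,0.9,0.39],[0,0.9,0.39],[0,0.9,0.39],[0,0.9,0.39],[0,0.9,0.39],[0,0.9,0.39],[0,0.9,0.39],[0,0.9,0.39]]' --rotation '[[-0.08,-0.07,-0.07],[0,0,0],[0,0,0],[0,0,0],[0,0,0],[0,0,0],[0,0,0],[0,0,0]]' --gripper -1

```text
clock: 10.55
position: [0.4787, -0.1445, 0.2435]
tool_rot: [2.021, 1.567, -0.981]
force: [0.9, 0.5, 0.2]
grip_width: 0.0854
```

Call:
arm_command --delta_pos '[[0,0.9,0.39],[0,0.9,0.39],[0,0.9,0.39],[0,0.9,0.39],[0,0.8,0.35],[0,0.4,0.2],[0,0,0]]' --rotation '[[0,0,0],[0,0,0],[0,0,0],[0,0,0],[0,0,0],[0,0,0],[0,0,0]]'

```text
clock: 11.25
position: [0.4287, -0.3151, 0.2443]
tool_rot: [1.606, 1.563, -1.413]
force: [0.6, 1.9, 0.8]
grip_width: 0.0852
```

```bash
cat > nb.py <<'E'
from h import *
def nbw(name):
    W=optics.camera_params('wrist');im=optics.grab_frame('wrist');save(name,im)
    g=cv2.cvtColor(im,cv2.COLOR_RGB2HSV); u,v=proj(W,[.415,-.354,.026]); u,v=int(u),int(v)
    m=((g[...,1]<90)&(g[...,2]>130)).astype(np.uint8); n,l,st,ct=cv2.connectedComponentsWithStats(m)
    k=l[v,u]; print('pix',u,v,'comp',k,st[k],ct[k])
    c=cv2.findContours((l==k).astype(np.uint8),0,1)[0][0]; b=cv2.boxPoints(cv2.minAreaRect(c))
    w=np.array([onz(W,*p,.026) for p in b]); print(w[:,:2].round(4),'c',w.mean(0).round(4)); 
    for i in range(4):
        d=w[(i+1)%4]-w[i]; print('len %.4f ang %.2f'%(np.linalg.norm(d),np.degrees(np.arctan2(d[1],d[0]))))
    T=optics.camera_params('top'); print('tri',tri(W,ct[k],T,(378.83,245.68)))
E
python3 -c "
from nb import *
plan([.415,-.354,.15],-82.2); nbw('w5.png')"
```

```text
clock 11.25 pos [ 0.4287 -0.3151  0.2443] F [0.6 1.9 0.8] w 0.0852 tooly -83.00 deg
shift [3.15 1.2  0.61] norm 3.43
rot [-0.13 -0.   -0.08] shift in final axes [3.14 1.22 0.63]
pix 303 190 comp 26 [ 289  167   33   46 1431] [304.2557652  189.55345912]
[[ 0.4434 -0.3306]
 [ 0.4483 -0.3706]
 [ 0.3891 -0.3808]
 [ 0.384  -0.3388]] c [ 0.4162 -0.3552  0.026 ]
len 0.0403 ang -83.01
len 0.0600 ang -170.17
len 0.0423 ang 96.93
len 0.0599 ang 7.85
tri (array([ 0.4151363 , -0.35512063,  0.01984122]), np.float64(0.00027045488928391186))
```

Call:
arm_command --delta_pos '[[0,0.6,0.3],[0,0.5,0.25],[0,0.1,0.05],[0.8,0,0],[0.8,0,0],[0.8,0,0],[0.8,0,0],[0,0,0]]' --rotation '[[-0.14,0,-0.08],[0,0,0],[0,0,0],[0,0,0],[0,0,0],[0,0,0],[0,0,0],[0,0,0]]'

```text
clock: 12.1
position: [0.4219, -0.3436, 0.1467]
tool_rot: [-2.76, 1.566, 0.53]
force: [0.5, -0.3, 0.1]
grip_width: 0.0855
```

```bash
python3 -c "
from nb import *
plan([.4158,-.355,.03],-82.1); nbw('w6.png')"
```

```text
clock 12.10 pos [ 0.4219 -0.3436  0.1467] F [ 0.5 -0.3  0.1] w 0.0855 tooly -81.50 deg
shift [3.89 0.35 0.28] norm 3.91
rot [ 0.1  -0.05  0.02] shift in final axes [3.89 0.35 0.25]
pix 286 207 comp 28 [ 266  177   44   60 2486] [287.07361223 206.11826227]
[[ 0.3831 -0.3378]
 [ 0.4433 -0.331 ]
 [ 0.4482 -0.3704]
 [ 0.3882 -0.38  ]] c [ 0.4157 -0.3548  0.026 ]
len 0.0606 ang 6.46
len 0.0397 ang -82.99
len 0.0607 ang -170.95
len 0.0425 ang 96.95
tri (array([ 0.41512013, -0.35493589,  0.02050145]), np.float64(0.00036424516989874787))
```

Call:
arm_command --delta_pos '[[0.4,0.35,0.24],[0.8,0,0],[0.8,0,0],[0.7,0,0],[0.5,0,0],[0.2,0,0],[0,0,0]]' --rotation '[[0.15,-0.05,0.02],[0,0,0],[0,0,0],[0,0,0],[0,0,0],[0,0,0],[0,0,0]]'

```text
clock: 12.85
position: [0.4203, -0.3609, 0.0483]
tool_rot: [2.169, 1.558, -0.844]
force: [-0.4, -0.2, 0.1]
grip_width: 0.0854
```

```bash
python3 -c "
from nb import *
plan([.4158,-.355,.018],-82.5); nbw('w7.png')"
```

```text
clock 12.85 pos [ 0.4203 -0.3609  0.0483] F [-0.4 -0.2  0.1] w 0.0854 tooly -82.67 deg
shift [ 1.01 -0.22  0.13] norm 1.04
rot [-0.03 -0.07 -0.1 ] shift in final axes [ 1.01 -0.21  0.12]
pix 264 249 comp 26 [ 234  205   65   84 5136] [265.91102025 245.82262461]
[[ 0.4428 -0.3314]
 [ 0.4478 -0.371 ]
 [ 0.3887 -0.38  ]
 [ 0.3833 -0.3365]] c [ 0.4156 -0.3547  0.026 ]
len 0.0399 ang -82.78
len 0.0598 ang -171.30
len 0.0439 ang 97.05
len 0.0597 ang 4.81
tri (array([ 0.41509658, -0.35478398,  0.02102361]), np.float64(0.00044298323549164223))
```

View pics/w7.png

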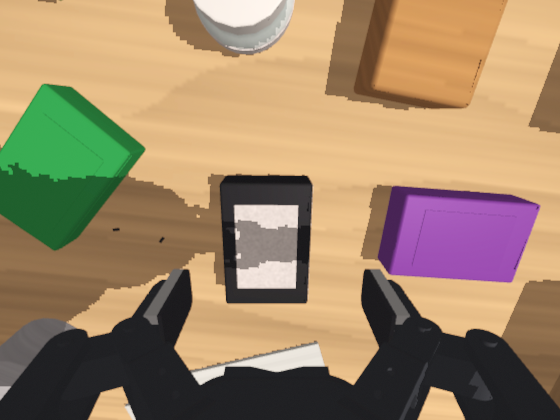

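The view shows the notebook (u 222–312, v 175–303) between the open fingers, with green on the left, purple on the right, and the jar and wooden block above. All are clear, so I'm descending.

Call:
arm_command --delta_pos '[[0.3,-0.2,0.12],[0.4,0,0],[0.3,0,0],[0,0,0]]' --rotation '[[-0.03,-0.07,-0.1],[0,0,0],[0,0,0],[0,0,0]]'

```text
clock: 13.3
position: [0.4168, -0.3562, 0.0183]
tool_rot: [2.35, 1.568, -0.661]
force: [0.4, 0.3, -0.4]
grip_width: 0.0852
```

```bash
python3 -c "
from h import *
plan([.4157,-.3548,.012],-82.5)"
```

```text
clock 13.30 pos [ 0.4168 -0.3562  0.0183] F [ 0.4  0.3 -0.4] w 0.0852 tooly -82.51 deg
shift [ 0.21 -0.05  0.03] norm 0.22
rot [-0.   -0.02 -0.02] shift in final axes [ 0.21 -0.05  0.03]
```

Call:
arm_command --delta_pos '[[0.2,-0.05,0.03],[0.13,0,0],[0,0,0]]' --rotation '[[0,-0.02,-0.02],[0,0,0],[0,0,0]]'

```text
clock: 13.6
position: [0.4157, -0.3547, 0.0075]
tool_rot: [-0.768, 1.57, 2.505]
force: [-0.4, -1.1, 0.2]
grip_width: 0.0856
```

Call:
arm_command --delta_pos '[[0,0,0],[0,0,0],[0,0,0],[0,0,0],[0,0,0]]' --rotation '[[0,0,0],[0,0,0],[0,0,0],[0,0,0],[0,0,0]]' --gripper 1 --grip_force 30

```text
clock: 14.1
position: [0.4176, -0.3565, 0.0129]
tool_rot: [2.152, 1.566, -0.86]
force: [-0.7, 0.1, -0.1]
grip_width: 0.0157
```

```bash
python3 -c "
from h import *
s=monitor.observe();print(s['qpos'],s['force'],s['grip_width'],s['position'],s['tool_rot'])
a=optics.grab_frame('wrist');save('w8.png',a);b=optics.grab_frame('scene')
b=cv2.resize(b[150:260,190:340],None,fx=2.66,fy=2.66)[:, :399]
c=np.zeros((420,800,3),np.uint8);c[:300,:400]=cv2.resize(a,(400,300));c[:b.shape[0],400:400+b.shape[1]]=b;save('m8.png',c)"
```

```text
[ 0.71090972  0.70535319 -0.15632805  1.93266676  0.20961137  0.51399934
 -1.03178118] [-0.69121555  0.11257186 -0.12248288] 0.015674581905716724 [ 0.41760772 -0.35654743  0.01289971] [ 2.15188194  1.56559285 -0.8595133 ]
```

View pics/m8.png

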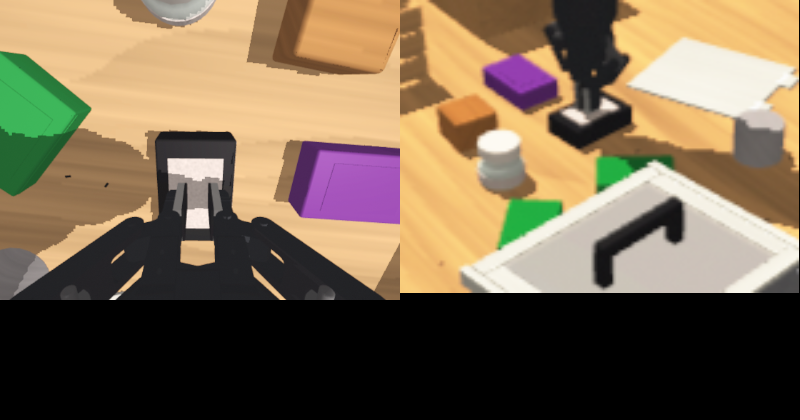

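The fingers closed on top of the notebook: the label is still visible around them, and the notebook looks undisturbed. So the real tips stand about 13 mm behind the reported TCP when shut (and further back when open), which also explains the earlier miss at the handle. I'll lift, open, and go about 25 mm lower, watching the force.

Call:
arm_command --delta_pos '[[-0.6,0,0],[-0.8,0,0],[0,0,0],[0,0,0],[0,0,0],[0,0,0],[0,0,0]]' --rotation '[[0,0,0],[0,0,0],[0,0,0],[0,0,0],[0,0,0],[0,0,0],[0,0,0]]' --gripper -1

```text
clock: 14.9
position: [0.4162, -0.3558, 0.0536]
tool_rot: [1.678, 1.569, -1.333]
force: [-0.2, -1.2, 0.4]
grip_width: 0.0853
```

```bash
python3 -c "
from nb import *
plan([.4157,-.3548,.005],-82.5); nbw('w9.png')"
```

```text
clock 14.90 pos [ 0.4162 -0.3558  0.0536] F [-0.2 -1.2  0.4] w 0.0853 tooly -82.54 deg
shift [ 1.62 -0.04  0.01] norm 1.62
rot [-0.01 -0.   -0.02] shift in final axes [ 1.62 -0.04  0.01]
pix 273 240 comp 28 [ 244  197   63   83 4945] [274.94418605 237.27906977]
[[ 0.4427 -0.3314]
 [ 0.4479 -0.3705]
 [ 0.3888 -0.3802]
 [ 0.3832 -0.3372]] c [ 0.4157 -0.3548  0.026 ]
len 0.0394 ang -82.50
len 0.0598 ang -170.65
len 0.0434 ang 97.49
len 0.0598 ang 5.51
tri (array([ 0.41510521, -0.35496287,  0.02050767]), np.float64(0.00030232361467779387))
```

Call:
arm_command --delta_pos '[[0.5,-0.04,0],[0.6,0,0],[0.5,0,0],[0.2,0,0],[0,0,0]]' --rotation '[[0,0,0],[0,0,0],[0,0,0],[0,0,0],[0,0,0]]'

```text
clock: 15.45
position: [0.4159, -0.3545, -0.0029]
tool_rot: [1.324, 1.569, -1.687]
force: [0.4, -0.7, 0.8]
grip_width: 0.0854
```

Call:
arm_command --delta_pos '[[0.15,0,0],[0.15,0,0],[0,0,0]]' --rotation '[[0,0,0],[0,0,0],[0,0,0]]'

```text
clock: 15.75
position: [0.4164, -0.3549, -0.0115]
tool_rot: [1.818, 1.568, -1.193]
force: [-0.5, 0.3, 0.8]
grip_width: 0.0854
```

Call:
arm_command --delta_pos '[[0,0,0],[0,0,0],[0,0,0],[0,0,0],[0,0,0]]' --rotation '[[0,0,0],[0,0,0],[0,0,0],[0,0,0],[0,0,0]]' --gripper 1 --grip_force 35

```text
clock: 16.25
position: [0.4168, -0.3553, -0.0106]
tool_rot: [2.012, 1.567, -0.999]
force: [0.6, 0.3, -2.3]
grip_width: 0.0572
```

Gripped (57.2 mm). Lifting, then turning 91°.

Call:
arm_command --delta_pos '[[-0.4,0,0],[-0.8,0,0],[-1,0,0],[-1,0,0],[-1,0,0],[-1,0,0],[-0.8,0,0],[-0.4,0,0],[0,0,0]]' --rotation '[[0,0,0],[0,0,0],[0,0,0],[0,0,0],[0,0,0],[-0.8,0,0],[-1,0,0],[-1,0,0],[-1,0,0]]'

```text
clock: 17.15
position: [0.4155, -0.3537, 0.1961]
tool_rot: [1.448, 1.565, -1.152]
force: [-0.6, -0.1, -1.1]
grip_width: 0.0574
```

Call:
arm_command --delta_pos '[[0,0,0],[0,0,0],[0,0,0],[0,0,0],[0,0,0],[0,0,0],[0,0,0],[0,0,0],[0,0,0]]' --rotation '[[-1,0,0],[-1,0,0],[-1,0,0],[-1,0,0],[-1,0,0],[-1,0,0],[-1,0,0],[-1,0,0],[-1,0,0]]'

```text
clock: 18.05
position: [0.4133, -0.3536, 0.2053]
tool_rot: [0.349, 1.558, -1.268]
force: [0.2, -1.1, -0.6]
grip_width: 0.0573
```

```bash
python3 -c "
from h import *
s=monitor.observe();print(s['qpos'].round(2))
plan([.5748,.2016,.19],8.35)"
```

```text
[ 1.01  0.45 -0.56  1.82  0.3   0.95  0.28]
clock 18.05 pos [ 0.4133 -0.3536  0.2053] F [ 0.2 -1.1 -0.6] w 0.0573 tooly -2.66 deg
shift [  0.3    4.52 -18.74] norm 19.28
rot [-1.84  0.12 -0.03] shift in final axes [  0.51   8.01 -17.53]
```

Call:
arm_command --delta_pos '[[0,0,0],[0,0,0],[0,0.4,-0.88],[0,0.4,-0.88],[0,0.4,-0.88],[0,0.4,-0.88],[0,0.4,-0.88],[0,0.4,-0.88],[0,0.4,-0.88],[0,0.4,-0.88]]' --rotation '[[-0.92,0.12,0],[-0.92,0,0],[0,0,0],[0,0,0],[0,0,0],[0,0,0],[0,0,0],[0,0,0],[0,0,0],[0,0,0]]'

```text
clock: 19.05
position: [0.4725, -0.1268, 0.2123]
tool_rot: [0.188, 1.561, -1.231]
force: [0.5, 0.5, -1.6]
grip_width: 0.0576
```

Call:
arm_command --delta_pos '[[0,0.4,-0.88],[0,0.4,-0.88],[0,0.4,-0.88],[0,0.4,-0.88],[0,0.4,-0.88],[0,0.4,-0.88],[0,0.4,-0.88],[0,0.4,-0.88],[0,0,0]]' --rotation '[[0,0,0],[0,0,0],[0,0,0],[0,0,0],[0,0,0],[0,0,0],[0,0,0],[0,0,0],[0,0,0]]'

```text
clock: 19.95
position: [0.5354, 0.108, 0.2175]
tool_rot: [0.328, 1.553, -1.089]
force: [0.3, -1.4, -1.2]
grip_width: 0.0573
```

```bash
python3 -c "
from h import *
s=monitor.observe();print(s['qpos'].round(2))
plan([.5748,.2016,.14],8.35)"
```

```text
[ 0.2   0.47 -0.71  1.79  0.38  1.02 -0.5 ]
clock 19.95 pos [0.5354 0.108  0.2175] F [ 0.3 -1.4 -1.2] w 0.0573 tooly 8.86 deg
shift [ 2.55  1.76 -2.92] norm 4.26
rot [ 0.08  0.16 -0.06] shift in final axes [ 2.58  1.75 -2.9 ]
```

Call:
arm_command --delta_pos '[[0,0.5,-0.8],[0,0.5,-0.8],[0,0.45,-0.8],[0,0.3,-0.5],[0,0,0]]' --rotation '[[0.08,0.16,-0.06],[0,0,0],[0,0,0],[0,0,0],[0,0,0]]'

```text
clock: 20.45
position: [0.5749, 0.2021, 0.2204]
tool_rot: [0.003, 1.566, -1.424]
force: [-1.0, -0.4, -2.3]
grip_width: 0.0573
```

```bash
python3 -c "
from h import *
plan([.5748,.2016,.06],8.35)"
```

```text
clock 20.45 pos [0.5749 0.2021 0.2204] F [-1.  -0.4 -2.3] w 0.0573 tooly 8.26 deg
shift [ 5.35 -0.   -0.01] norm 5.35
rot [-0.01  0.04 -0.  ] shift in final axes [ 5.35 -0.    0.01]
```

Call:
arm_command --delta_pos '[[0.6,0,0],[0.9,0,0],[0.9,0,0],[0.9,0,0],[0.8,0,0],[0.5,0,0],[0.3,0,0],[0,0,0]]' --rotation '[[0,0.04,0],[0,0,0],[0,0,0],[0,0,0],[0,0,0],[0,0,0],[0,0,0],[0,0,0]]'

```text
clock: 21.25
position: [0.5756, 0.1933, 0.0736]
tool_rot: [0.6, 1.563, -0.831]
force: [-0.3, 0.8, -1.8]
grip_width: 0.0574
```

```bash
python3 -c "
from h import *
plan([.5748,.2016,.05],8.35)"
```

```text
clock 21.25 pos [0.5756 0.1933 0.0736] F [-0.3  0.8 -1.8] w 0.0574 tooly 8.00 deg
shift [ 0.79  0.01 -0.28] norm 0.83
rot [-0.06  0.06 -0.04] shift in final axes [ 0.79  0.01 -0.28]
```

Call:
arm_command --delta_pos '[[0.3,0,-0.2],[0.25,0,0],[0.15,0,0],[0.06,0,0],[0,0,0]]' --rotation '[[-0.06,0.06,-0.04],[0,0,0],[0,0,0],[0,0,0],[0,0,0]]'

```text
clock: 21.75
position: [0.5762, 0.2002, 0.0516]
tool_rot: [1.979, 1.568, 0.555]
force: [-0.4, -0.8, -1.7]
grip_width: 0.0575
```

```bash
python3 -c "
from h import *
plan([.5748,.2016,.05],8.35)"
```

```text
clock 21.75 pos [0.5762 0.2002 0.0516] F [-0.4 -0.8 -1.7] w 0.0575 tooly 8.37 deg
shift [ 0.05 -0.04 -0.05] norm 0.08
rot [ 0.   -0.01 -0.03] shift in final axes [ 0.05 -0.04 -0.05]
```

Call:
arm_command --delta_pos '[[0.06,0,-0.03],[0.04,0,0],[0,0,0]]' --rotation '[[0,0,-0.03],[0,0,0],[0,0,0]]'

```text
clock: 22.05
position: [0.5763, 0.2014, 0.0493]
tool_rot: [2.776, 1.569, 1.351]
force: [0.7, 0.2, -1.3]
grip_width: 0.0572
```

Call:
arm_command --delta_pos '[[0,0,0],[0,0,0],[0,0,0]]' --rotation '[[0,0,0],[0,0,0],[0,0,0]]' --gripper -0.5

```text
clock: 22.35
position: [0.5767, 0.2015, 0.0497]
tool_rot: [2.413, 1.569, 0.988]
force: [1.2, -0.2, 0.4]
grip_width: 0.0643
```

Call:
arm_command --delta_pos '[[-0.5,0,0],[-0.8,0,0],[-0.5,0,0],[0,-0.6,0],[0,-0.7,0],[0,-0.4,0],[0,0,0],[0,0,0]]' --rotation '[[0,0,0],[0,0,0],[0,0,0],[0,0,0],[0,0,0],[0,0,0],[0,0,0],[0,0,0]]'

```text
clock: 23.15
position: [0.5263, 0.1944, 0.112]
tool_rot: [1.898, 1.564, 0.473]
force: [-0.0, 1.2, 1.0]
grip_width: 0.0643
```

Call:
arm_command --delta_pos '[[0,0,0],[0,0,0],[0,0,0],[0,0,0]]' --rotation '[[0,0,0],[0,0,0],[0,0,0],[0,0,0]]' --gripper 1

```text
clock: 23.55
position: [0.528, 0.1947, 0.1123]
tool_rot: [1.935, 1.563, 0.509]
force: [-0.1, -0.5, 0.7]
grip_width: 0.0058
```

```bash
cat >> h.py <<'E'
A=np.radians(8.35);EX=np.array([np.cos(A),np.sin(A),0]);EY=np.array([-np.sin(A),np.cos(A),0])
def P(xp,yp,z): return xp*EX+yp*EY+np.array([0,0,z])
def st():
    p=monitor.observe()['position']; print('Xp %.4f Yp %.4f'%(p@EX,p@EY))
E
cat > chk.py <<'E'
from h import *
def chk(name):
    st(); W=optics.camera_params('wrist');im=optics.grab_frame('wrist');save(name,im)
    g=cv2.cvtColor(im,cv2.COLOR_RGB2HSV)
    m=((g[...,2]<60)).astype(np.uint8)
    for q in (P(.6,.1156,.086),P(.6288,.122,.086)): print('pix',proj(W,q))
E
python3 -c "
from chk import *
plan(P(.548,.1156,.054),8.35);chk('w10.png')"
```

```text
clock 23.55 pos [0.528  0.1947 0.1123] F [-0.1 -0.5  0.7] w 0.0058 tooly 8.30 deg
shift [ 1.94 -0.1   0.02] norm 1.95
rot [-0.01 -0.03 -0.07] shift in final axes [ 1.94 -0.09  0.01]
Xp 0.5507 Yp 0.1159
pix (np.float64(350.44378666840333), np.float64(241.51367455917662))
pix (np.float64(394.8475057530844), np.float64(232.4995174365684))
```

```bash
cat >> chk.py <<'E'
def lab(name):
    """label centre and angle (press axes) from wrist frame, label top at z=.086"""
    st(); W=optics.camera_params('wrist');im=optics.grab_frame('wrist');save(name,im)
    g=cv2.cvtColor(im,cv2.COLOR_RGB2HSV); 
    m=(g[...,2]<75).astype(np.uint8); n,l,S,c=cv2.connectedComponentsWithStats(m)
    for k in range(1,n):
        if 600<S[k,4]<30000: print('dark',S[k],c[k].round(1))
    H,hi=cv2.findContours(((g[...,1]<80)&(g[...,2]>110)).astype(np.uint8),cv2.RETR_CCOMP,cv2.CHAIN_APPROX_NONE)
    for k in H:
        a=cv2.contourArea(k)
        if 300<a<12000:
            b=cv2.boxPoints(cv2.minAreaRect(k)); w=np.array([onz(W,*p,.086) for p in b]); q=np.stack([w@EX,w@EY],1); e=[np.linalg.norm(q[i]-q[i-1]) for i in (1,2)]
            d=q[1]-q[0] if e[0]>e[1] else q[2]-q[1]
            print('light',int(a),q.mean(0).round(4),np.round(e,4),'long-axis off Yp %.2f'%((np.degrees(np.arctan2(d[1],d[0]))%180)-90))
E
python3 -c "
from chk import *
lab('w11.png')"
```

```text
Xp 0.5506 Yp 0.1159
dark [ 219    5  250   64 6171] [329.7  47.5]
dark [ 528  224   32  114 1874] [548.8 293.6]
dark [514 351  46  20 664] [537.4 360.8]
light 3023 [0.3704 0.0922] [0.0799 0.0281] long-axis off Yp -27.39
light 4950 [0.5997 0.1152] [0.062  0.0403] long-axis off Yp -0.70
light 10073 [0.5375 0.1319] [0.0608 0.136 ] long-axis off Yp 6.48
light 581 [0.7195 0.044 ] [0.0675 0.0092] long-axis off Yp -0.79
light 11955 [0.4779 0.138 ] [0.0334 0.1808] long-axis off Yp 3.68
```

Label at Xp 0.600, Yp 0.115, 0.7° off square, as planned. Lowering the closed fingers behind it and pushing to the back fence in small, force-limited steps.

Call:
arm_command --delta_pos '[[0,-0.13,0],[0.6,0,0],[0.6,0,0],[0.5,0,0],[0.15,0,0],[0,0,0]]' --rotation '[[-0.01,-0.03,-0.07],[0,0,0],[0,0,0],[0,0,0],[0,0,0],[0,0,0]]'

```text
clock: 24.25
position: [0.5233, 0.1942, 0.055]
tool_rot: [-0.97, 1.569, -2.394]
force: [0.2, 0.5, 0.3]
grip_width: 0.0001
```

```bash
python3 -c "
from h import *
plan(P(.56,.1156,.056),8.35);st()"
```

```text
clock 24.25 pos [0.5233 0.1942 0.055 ] F [0.2 0.5 0.3] w 0.0001 tooly 8.38 deg
shift [-0.03  0.47  0.02] norm 0.47
rot [0.   0.01 0.02] shift in final axes [-0.03  0.47  0.02]
Xp 0.5460 Yp 0.1161
```

Call:
arm_command --delta_pos '[[0,0.25,0],[0,0.25,0],[0,0.25,0],[0,0.15,0],[0,0,0]]' --rotation '[[0,0,0.02],[0,0,0],[0,0,0],[0,0,0],[0,0,0]]'

```text
clock: 24.75
position: [0.5538, 0.1988, 0.057]
tool_rot: [1.382, 1.568, -0.043]
force: [0.3, 0.1, -0.1]
grip_width: -0.0004
```

```bash
python3 -c "
from chk import *
plan(P(.585,.1156,.056),8.35);lab('w12.png')" | grep -v dark
```

```text
clock 24.75 pos [0.5538 0.1988 0.057 ] F [ 0.3  0.1 -0.1] w -0.0004 tooly 8.35 deg
shift [0.03 0.27 0.02] norm 0.28
rot [-0.    0.01 -0.03] shift in final axes [0.03 0.27 0.02]
Xp 0.5768 Yp 0.1163
light 718 [0.7343 0.0479] [0.0462 0.013 ] long-axis off Yp 0.17
light 342 [0.5764 0.0759] [0.0073 0.0229] long-axis off Yp 0.46
light 6472 [0.6181 0.1224] [0.0527 0.0394] long-axis off Yp -5.30
light 6648 [0.711 0.104] [0.1301 0.0242] long-axis off Yp 0.06
light 409 [0.6479 0.1931] [0.0099 0.01  ] long-axis off Yp 75.59
```

Call:
arm_command --delta_pos '[[0.03,0.12,0],[0,0.1,0],[0,0.06,0],[0,0.05,0]]' --rotation '[[0,0,-0.03],[0,0,0],[0,0,0],[0,0,0]]'

```text
clock: 25.2
position: [0.5634, 0.2003, 0.0561]
tool_rot: [-0.958, 1.569, -2.382]
force: [-1.4, -0.3, 1.8]
grip_width: -0.0001
```

Call:
arm_command --delta_pos '[[0,0.05,0],[0,0.05,0]]' --rotation '[[0,0,0],[0,0,0]]'

```text
clock: 25.4
position: [0.5639, 0.2002, 0.0559]
tool_rot: [-1.19, 1.564, -2.614]
force: [-15.5, -3.3, 14.4]
grip_width: 0.0
```

```bash
python3 -c "
from chk import *
plan(P(.588,.1156,.056),8.35);lab('w13.png')" | grep -v dark
```

```text
clock 25.40 pos [0.5639 0.2002 0.0559] F [-15.5  -3.3  14.4] w 0.0000 tooly 8.40 deg
shift [-0.    0.03  0.02] norm 0.04
rot [0.01 0.02 0.06] shift in final axes [-0.    0.03  0.02]
Xp 0.5870 Yp 0.1162
light 339 [0.5869 0.0768] [0.0072 0.0227] long-axis off Yp 0.52
light 6456 [0.6281 0.1225] [0.0509 0.0396] long-axis off Yp -4.93
light 419 [0.6498 0.1931] [0.0098 0.0099] long-axis off Yp 76.12
```

Call:
arm_command --delta_pos '[[0,-0.1,0],[0,-0.2,0],[-0.6,0,0],[-0.8,0,0],[-0.5,0,0],[0,0.4,0.6],[0,0.6,0.8],[0,0.5,0.7],[0,0,0]]' --rotation '[[0,0,0.05],[0,0,0],[0,0,0],[0,0,0],[0,0,0],[0,0,0],[0,0,0],[0,0,0],[0,0,0]]'

```text
clock: 26.35
position: [0.6115, 0.1426, 0.1232]
tool_rot: [1.235, 1.565, -0.187]
force: [-0.9, -0.6, -0.6]
grip_width: 0.0003
```

```bash
python3 -c "
from chk import *
plan(P(.629,.052,.056),8.35);lab('w14.png')" | grep -v dark
```

```text
clock 26.35 pos [0.6115 0.1426 0.1232] F [-0.9 -0.6 -0.6] w 0.0003 tooly 8.55 deg
shift [2.24 0.1  0.01] norm 2.24
rot [ 0.03  0.02 -0.05] shift in final axes [2.24 0.11 0.01]
Xp 0.6258 Yp 0.0523
light 339 [ 0.626  -0.0536] [0.0111 0.035 ] long-axis off Yp 0.67
light 1165 [ 0.8523 -0.0804] [0.086  0.0171] long-axis off Yp -8.37
light 1226 [ 0.7563 -0.0328] [0.0417 0.0294] long-axis off Yp -9.27
light 710 [0.8184 0.04  ] [0.0188 0.0432] long-axis off Yp 17.37
light 5909 [0.6294 0.1151] [0.0388 0.0599] long-axis off Yp 2.65
light 309 [0.6153 0.1613] [0.0312 0.0052] long-axis off Yp -86.80
```

Call:
arm_command --delta_pos '[[0,0.1,0.05],[0.6,0,0],[0.8,0,0],[0.6,0,0],[0.2,0,0],[0,0,0]]' --rotation '[[0.03,0.02,-0.05],[0,0,0],[0,0,0],[0,0,0],[0,0,0],[0,0,0]]'

```text
clock: 27.0
position: [0.6122, 0.1472, 0.0556]
tool_rot: [-3.039, 1.568, 1.825]
force: [-0.6, 0.1, -0.6]
grip_width: -0.0002
```

```bash
python3 -c "
from chk import *
plan(P(.629,.06,.056),8.35);st()"
```

```text
clock 27.00 pos [0.6122 0.1472 0.0556] F [-0.6  0.1 -0.6] w -0.0002 tooly 8.68 deg
shift [-0.01  0.06 -0.11] norm 0.13
rot [ 0.05 -0.03  0.  ] shift in final axes [-0.01  0.06 -0.11]
Xp 0.6271 Yp 0.0567
```

Call:
arm_command --delta_pos '[[0,0.02,-0.1],[0,0,-0.08],[0,0,-0.05]]' --rotation '[[0.05,-0.03,0],[0,0,0],[0,0,0]]'

```text
clock: 27.3
position: [0.612, 0.1553, 0.0571]
tool_rot: [1.566, 1.57, 0.141]
force: [0.1, -2.0, 0.4]
grip_width: 0.0003
```

Call:
arm_command --delta_pos '[[0,0,-0.04],[0,0,-0.03]]' --rotation '[[0,0,0],[0,0,0]]'

```text
clock: 27.5
position: [0.6121, 0.1578, 0.058]
tool_rot: [1.527, 1.569, 0.102]
force: [-0.1, -0.6, -0.8]
grip_width: 0.0
```

```bash
python3 -c "
from chk import *
plan(P(.629,.067,.056),8.35);lab('w15.png')" | grep -v dark
```

```text
clock 27.50 pos [0.6121 0.1578 0.058 ] F [-0.1 -0.6 -0.8] w 0.0000 tooly 8.39 deg
shift [0.07 0.02 0.01] norm 0.07
rot [ 0.01  0.   -0.02] shift in final axes [0.07 0.02 0.01]
Xp 0.6285 Yp 0.0673
light 667 [ 0.4809 -0.0136] [0.0238 0.0171] long-axis off Yp 89.92
light 633 [0.4845 0.0209] [0.0438 0.0103] long-axis off Yp -16.48
light 371 [0.6689 0.1179] [0.0271 0.0041] long-axis off Yp -0.01
light 426 [0.5846 0.1193] [0.0037 0.0274] long-axis off Yp -0.07
light 1272 [0.5839 0.1719] [0.013  0.0155] long-axis off Yp 45.66
```

Call:
arm_command --delta_pos '[[0.05,0,-0.04],[0,0,-0.03]]' --rotation '[[0,0,-0.02],[0,0,0]]'

```text
clock: 27.75
position: [0.6124, 0.1578, 0.0568]
tool_rot: [-0.009, 1.568, -1.435]
force: [0.7, -4.4, -1.9]
grip_width: -0.0001
```

Call:
arm_command --delta_pos '[[0,0,-0.03],[0,0,-0.02]]' --rotation '[[0,0,0],[0,0,0]]'

```text
clock: 27.95
position: [0.6124, 0.1578, 0.0567]
tool_rot: [-0.104, 1.566, -1.531]
force: [-0.3, -4.3, 2.6]
grip_width: -0.0001
```

Call:
arm_command --delta_pos '[[0,0,-0.04],[0,0,-0.04]]' --rotation '[[0,0,0],[0,0,0]]'

```text
clock: 28.15
position: [0.6124, 0.1578, 0.0568]
tool_rot: [-0.137, 1.563, -1.566]
force: [-0.9, -8.6, 3.7]
grip_width: -0.0001
```

Call:
arm_command --delta_pos '[[0,0,0.1],[0,0,0.2],[-0.7,0,0],[-0.9,0,0],[-0.5,0,0],[0,-0.7,-0.6],[0,-0.8,-0.8],[0,-0.5,-0.7],[0,0,0]]' --rotation '[[0,0.02,0.08],[0,0,0],[0,0,0],[0,0,0],[0,0,0],[0,0,0],[0,0,0],[0,0,0],[0,0,0]]'

```text
clock: 29.05
position: [0.5431, 0.204, 0.1212]
tool_rot: [1.395, 1.562, -0.036]
force: [-0.4, -0.3, 0.6]
grip_width: 0.0
```

```bash
python3 -c "
from chk import *
plan(P(.57,.122,.056),8.35);lab('w16.png')" | grep -v dark
```

```text
clock 29.05 pos [0.5431 0.204  0.1212] F [-0.4 -0.3  0.6] w 0.0000 tooly 8.04 deg
shift [2.18 0.08 0.03] norm 2.18
rot [-0.05  0.02 -0.09] shift in final axes [2.17 0.1  0.03]
Xp 0.5669 Yp 0.1230
light 2198 [0.3811 0.0928] [0.0811 0.0242] long-axis off Yp -16.79
light 4593 [0.6295 0.123 ] [0.0627 0.0404] long-axis off Yp 0.01
light 10671 [0.6259 0.132 ] [0.1076 0.0596] long-axis off Yp -3.22
```

Label at (0.6295, 0.1230), square, against a predicted home of (0.6288, 0.1220). One more gentle press on the back fence to seat it.

Call:
arm_command --delta_pos '[[0.4,0,0],[0.7,0,0],[0.7,0,0],[0.35,0,0],[0,0.2,0],[0,0.2,0],[0,0.1,0],[0,0.04,0]]' --rotation '[[-0.05,0.02,-0.09],[0,0,0],[0,0,0],[0,0,0],[0,0,0],[0,0,0],[0,0,0],[0,0,0]]'

```text
clock: 29.9
position: [0.5638, 0.2007, 0.0516]
tool_rot: [-1.334, 1.566, -2.765]
force: [-18.8, -1.7, 3.1]
grip_width: -0.0001
```

```bash
python3 -c "
from chk import *
plan(P(.587,.122,.056),8.35);st()"
```

```text
clock 29.90 pos [0.5638 0.2007 0.0516] F [-18.8  -1.7   3.1] w -0.0001 tooly 8.03 deg
shift [-0.15  0.   -0.18] norm 0.23
rot [-0.05  0.01  0.05] shift in final axes [-0.15  0.   -0.18]
Xp 0.5869 Yp 0.1167
```

Call:
arm_command --delta_pos '[[0,-0.1,0],[0,-0.25,0],[-0.7,0,0],[-0.9,0,0],[-0.9,0,0],[0,-0.3,0.3],[0,0,0]]' --rotation '[[-0.05,0,0.05],[0,0,0],[0,0,0],[0,0,0],[0,0,0],[0,0,0],[0,0,0]]'

```text
clock: 30.6
position: [0.545, 0.1888, 0.1321]
tool_rot: [1.34, 1.566, -0.085]
force: [0.6, -0.1, 0.8]
grip_width: -0.0002
```

```bash
python3 -c "
from chk import *
plan(P(.57,.122,.056),8.35);lab('w17.png')" | grep -v dark
```

```text
clock 30.60 pos [0.545  0.1888 0.1321] F [ 0.6 -0.1  0.8] w -0.0002 tooly 8.34 deg
shift [ 2.54  0.1  -0.48] norm 2.58
rot [-0.    0.01 -0.04] shift in final axes [ 2.54  0.11 -0.48]
Xp 0.5666 Yp 0.1077
light 2706 [0.3766 0.0877] [0.0294 0.0818] long-axis off Yp -14.13
light 4498 [0.6296 0.1227] [0.0625 0.0405] long-axis off Yp 0.07
light 439 [0.5072 0.2047] [0.0264 0.0104] long-axis off Yp -89.94
```

Run:
```python
from h import *
W=optics.camera_params('wrist'); im=cv2.imread('pics/w17.png')
pts=[proj(W,P(x,y,z)) for x,y,z in((.6578,.078,.078),(.6578,.166,.078),(.5998,.166,.078))];print(np.round(pts))
u=[p[0] for p in pts];v=[p[1] for p in pts]
x0=int(max(0,min(u)-50));y0=int(max(0,min(v)-50));c=im[y0:y0+190,x0:x0+200];print(x0,y0);cv2.imwrite('pics/last.png',cv2.resize(c,None,fx=3,fy=3,interpolation=cv2.INTER_CUBIC))
```

```text
[[391. 262.]
 [407. 148.]
 [323. 148.]]
273 98
```

View pics/last.png

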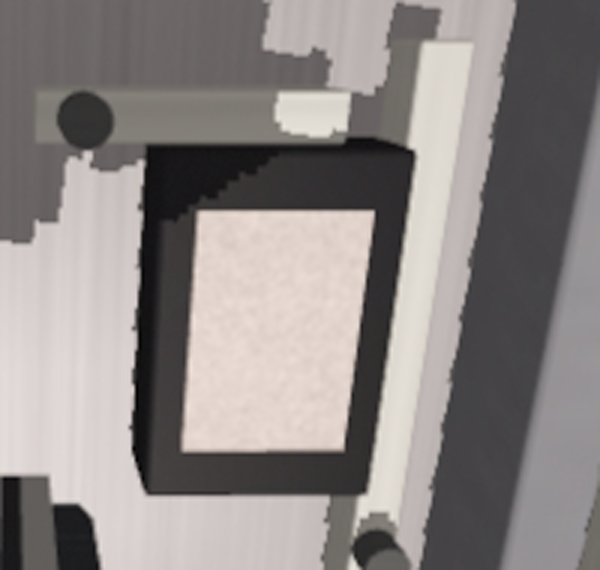

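The last view shows the notebook flat, label up, flush along the back fence on the right and against the side fence at the top. Now shutting the guard: I'll push the handle with closed fingers from its -y side.

Call:
arm_command --delta_pos '[[-0.8,0,0],[-0.9,0,0],[0,0.1,0.9],[0,0.2,0.9],[0,0.2,0.9],[0,0.2,0.9],[0,0.2,0.9],[0,0.1,0.9],[0,0,0.9],[0,0,0.9]]' --rotation '[[0,0,-0.04],[0,0,0],[0,0,0],[0,0,0],[0,0,0],[0,0,0],[0,0,0],[0,0,0],[0,0,0],[0,0,0]]'

```text
clock: 31.65
position: [0.6087, -0.0202, 0.1801]
tool_rot: [-2.62, 1.567, 2.247]
force: [0.7, -0.2, -0.3]
grip_width: 0.0
```

```bash
python3 -c "
from h import *
plan(P(.596,-.122,.108),8.35);st()"
```

```text
clock 31.65 pos [ 0.6087 -0.0202  0.1801] F [ 0.7 -0.2 -0.3] w 0.0000 tooly 8.87 deg
shift [ 2.4  -0.11  0.46] norm 2.45
rot [ 0.09 -0.03  0.02] shift in final axes [ 2.4  -0.11  0.45]
Xp 0.5994 Yp -0.1084
```

Call:
arm_command --delta_pos '[[0,-0.1,0.4],[0,0,0.15],[0.5,0,0],[0.6,0,0],[0.6,0,0],[0.5,0,0],[0,0,0]]' --rotation '[[0.09,-0.03,0],[0,0,0],[0,0,0],[0,0,0],[0,0,0],[0,0,0],[0,0,0]]'

```text
clock: 32.35
position: [0.6071, -0.0348, 0.1072]
tool_rot: [-2.052, 1.566, 2.806]
force: [-0.3, 0.1, 0.2]
grip_width: 0.0001
```

```bash
python3 -c "
from h import *
plan(P(.596,.088,.108),8.35);st()"
```

```text
clock 32.35 pos [ 0.6071 -0.0348  0.1072] F [-0.3  0.1  0.2] w 0.0001 tooly 8.37 deg
shift [-0.01  0.01 -7.02] norm 7.02
rot [ 0.   -0.02  0.04] shift in final axes [-0.03  0.01 -7.02]
Xp 0.5956 Yp -0.1225
```

Call:
arm_command --delta_pos '[[0,0,-0.3],[0,0,-0.4],[0,0,-0.6],[0,0,-0.6],[0,0,-0.6],[0,0,-0.6],[0,0,-0.6],[0,0,-0.6],[0,0,-0.6],[0,0,-0.6]]' --rotation '[[0,-0.02,0.04],[0,0,0],[0,0,0],[0,0,0],[0,0,0],[0,0,0],[0,0,0],[0,0,0],[0,0,0],[0,0,0]]'

```text
clock: 33.35
position: [0.5821, 0.1327, 0.1099]
tool_rot: [0.261, 1.558, -1.168]
force: [3.3, -5.8, -4.2]
grip_width: 0.0001
```

```bash
python3 -c "
from h import *
plan(P(.596,.088,.108),8.35);st()"
```

```text
clock 33.35 pos [0.5821 0.1327 0.1099] F [ 3.3 -5.8 -4.2] w 0.0001 tooly 8.11 deg
shift [ 0.05  0.02 -1.37] norm 1.38
rot [-0.04  0.12 -0.03] shift in final axes [ 0.06  0.03 -1.37]
Xp 0.5952 Yp 0.0468
```

Call:
arm_command --delta_pos '[[0,0,-0.4],[0,0,-0.4],[0,0,-0.3],[0,0,-0.2],[0,0,-0.1]]' --rotation '[[-0.04,0.12,0],[0,0,0],[0,0,0],[0,0,0],[0,0,0]]'

```text
clock: 33.85
position: [0.5759, 0.1713, 0.1113]
tool_rot: [0.311, 1.56, -1.115]
force: [1.0, -22.6, 2.2]
grip_width: -0.0002
```

Call:
arm_command --delta_pos '[[0,0,-0.08],[0,0,-0.08],[0,0,-0.08]]' --rotation '[[0,0,0],[0,0,0],[0,0,0]]'

```text
clock: 34.15
position: [0.5759, 0.1709, 0.1114]
tool_rot: [0.082, 1.551, -1.35]
force: [2.0, -15.2, 0.0]
grip_width: -0.0004
```

```bash
python3 -c "
from h import *
plan(P(.596,.088,.108),8.35);st()"
```

```text
clock 34.15 pos [0.5759 0.1709 0.1114] F [  2.  -15.2   0. ] w -0.0004 tooly 7.91 deg
shift [ 0.11  0.05 -0.09] norm 0.15
rot [-0.07  0.19 -0.02] shift in final axes [ 0.11  0.05 -0.08]
Xp 0.5946 Yp 0.0855
```

Call:
arm_command --delta_pos '[[0,0,0.2],[0,0,0.4],[-0.8,0,0],[-0.9,0,0],[-0.9,0,0.5],[-0.9,0,0.9],[0,-0.5,0.9],[0,-0.5,0.9],[0,-0.5,0.9],[0,0,0]]' --rotation '[[-0.07,0.19,0],[0,0,0],[0,0,0],[0,0,0],[0,0,0],[0,0,0],[0,0,0],[0,0,0],[0,0,0],[0,0,0]]'

```text
clock: 35.15
position: [0.5512, 0.0216, 0.2237]
tool_rot: [1.941, 1.563, 0.517]
force: [0.2, 0.3, 0.1]
grip_width: 0.0
```

Run:
```python
from h import *
s=monitor.observe();print(s['position'],s['force'].round(1));st()
T=optics.camera_params('top')
im=optics.grab_frame('top');save('top9.png',im);sc=optics.grab_frame('scene');save('sc9.png',sc)
W=optics.camera_params('wrist');w=optics.grab_frame('wrist');save('w18.png',w)
# handle's dark contour in top, start / open / now
def hd(path,box):
    x0,y0,x1,y1=box;g=cv2.imread(path).max(2)[y0:y1,x0:x1];m=(g<60).astype(np.uint8);k=max(cv2.findContours(m,0,1)[0],key=cv2.contourArea);r=cv2.minAreaRect(k);c=np.array(r[0])+[x0,y0];q=onz(T,*c,.146);print(path,c,r[1],'Xp %.4f Yp %.4f'%(q@EX,q@EY))
hd('pics/top0.png',(165,150,205,215)); hd('pics/top4.png',(230,145,255,200)); hd('pics/top9.png',(148,150,182,218))
# wrist: handle + profile of brightness along the track line Xp=.66 at z=.107
print('handle expected px',proj(W,P(.596,.106,.15)))
g=cv2.cvtColor(w,cv2.COLOR_RGB2GRAY)
for y in np.arange(.17,.235,.002):
    u,v=proj(W,P(.60,y,.107)); print('%.3f:%s'%(y,g[int(v),int(u)] if 0<=u<560 and 0<=v<420 else '-'),end=' ')
# bystanders: shift of jar/block in the scene view
a=cv2.imread('pics/scene0.png')[170:225,195:245].astype(int);b=sc[170:225,195:245,::-1].astype(int);print('\nbystander diff',np.abs(a-b).mean())
```

```text
[0.55122172 0.02161413 0.22373731] [0.2 0.3 0.1]
Xp 0.5485 Yp -0.0587
pics/top0.png [182.51439476 183.49788284] (42.16415786743164, 8.031268119812012) Xp 0.5864 Yp 0.0551
pics/top4.png [241.40872192 172.93407631] (42.73798370361328, 5.604981422424316) Xp 0.5869 Yp -0.0913
pics/top9.png [165.70000076 193.39999771] (28.142852783203125, 9.475231170654297) Xp 0.5692 Yp 0.0991
handle expected px (np.float64(348.10736421488315), np.float64(-17.96905829730659))
0.170:- 0.172:- 0.174:- 0.176:- 0.178:- 0.180:- 0.182:- 0.184:- 0.186:- 0.188:- 0.190:- 0.192:- 0.194:- 0.196:- 0.198:- 0.200:- 0.202:- 0.204:- 0.206:- 0.208:- 0.210:- 0.212:- 0.214:- 0.216:- 0.218:- 0.220:- 0.222:- 0.224:- 0.226:- 0.228:- 0.230:- 0.232:- 0.234:- 
bystander diff 5.176121212121212
```

Call:
arm_command --delta_pos '[[0,-0.2,1],[0,-0.2,1],[0,-0.2,1],[0,-0.2,1],[0,-0.2,1],[0,-0.2,1],[0,-0.2,1],[0,-0.2,1],[0,0,0.5],[0,0,0]]' --rotation '[[0,0,0],[0,0,0],[0,0,0],[0,0,0],[0,0,0],[0,0,0],[0,0,0],[0,0,0],[0,0,0],[0,0,0]]'

```text
clock: 36.3
position: [0.5519, -0.2274, 0.2214]
tool_rot: [2.27, 1.552, 0.871]
force: [-0.0, 1.0, 0.6]
grip_width: -0.0001
```

Run:
```python
from h import *
s=monitor.observe();print(s['position'],s['clock'])
T=optics.camera_params('top');im=optics.grab_frame('top');save('top10.png',im);sc=optics.grab_frame('scene');save('sc10.png',sc)
def hd(path,box):
    x0,y0,x1,y1=box;g=cv2.imread(path).max(2)[y0:y1,x0:x1];m=(g<60).astype(np.uint8);k=max(cv2.findContours(m,0,1)[0],key=cv2.contourArea);r=cv2.minAreaRect(k);c=np.array(r[0])+[x0,y0];q=onz(T,*c,.146);print(path,c,r[1],'Xp %.4f Yp %.4f'%(q@EX,q@EY))
hd('pics/top0.png',(165,150,205,215)); hd('pics/top10.png',(148,150,182,218))
g=cv2.cvtColor(im,cv2.COLOR_RGB2GRAY);g0=cv2.imread('pics/top0.png',0)
for x in (.56,.62): 
  for G,r in ((g0,(.11,.2)),(g,(.16,.235))):
    print(x,[ '%.3f:%d'%(y,cv2.getRectSubPix(G,(1,1),tuple(map(float,proj(T,P(x,y,.107)))))[0,0]) for y in np.arange(*r,.004)])
# bystanders in top view (jar (366,194), block (402,197))
for n,(x0,y0,x1,y1) in {'jar':(350,178,384,212),'block':(386,182,420,214)}.items():
    a=cv2.imread('pics/top0.png')[y0:y1,x0:x1];b=im[y0:y1,x0:x1,::-1]
    f=lambda z:np.float32(cv2.cvtColor(np.ascontiguousarray(z),cv2.COLOR_BGR2GRAY)); print(n,cv2.phaseCorrelate(f(a),f(b)))
```

```text
[ 0.5519088  -0.22738419  0.22136913] 36.3
pics/top0.png [182.51439476 183.49788284] (42.16415786743164, 8.031268119812012) Xp 0.5864 Yp 0.0551
pics/top10.png [164.4825325  186.36899567] (42.09414291381836, 8.788887023925781) Xp 0.5871 Yp 0.0998
0.56 ['0.110:138', '0.114:139', '0.118:138', '0.122:138', '0.126:138', '0.130:138', '0.134:138', '0.138:137', '0.142:149', '0.146:175', '0.150:178', '0.154:176', '0.158:171', '0.162:94', '0.166:81', '0.170:128', '0.174:137', '0.178:138', '0.182:130', '0.186:76', '0.190:71', '0.194:71', '0.198:102']
0.56 ['0.160:165', '0.164:164', '0.168:164', '0.172:163', '0.176:164', '0.180:164', '0.184:163', '0.188:183', '0.192:206', '0.196:209', '0.200:208', '0.204:203', '0.208:143', '0.212:120', '0.216:80', '0.220:54', '0.224:53', '0.228:52', '0.232:59']
0.62 ['0.110:138', '0.114:137', '0.118:136', '0.122:137', '0.126:136', '0.130:137', '0.134:136', '0.138:137', '0.142:161', '0.146:175', '0.150:178', '0.154:175', '0.158:171', '0.162:113', '0.166:136', '0.170:115', '0.174:130', '0.178:131', '0.182:124', '0.186:76', '0.190:72', '0.194:71', '0.198:89']
0.62 ['0.160:156', '0.164:167', '0.168:167', '0.172:160', '0.176:161', '0.180:161', '0.184:162', '0.188:187', '0.192:207', '0.196:207', '0.200:205', '0.204:195', '0.208:135', '0.212:124', '0.216:91', '0.220:55', '0.224:53', '0.228:52', '0.232:52']
jar ((0.28992886607498747, 0.15091658737251024), 0.282550076275696)
block ((0.04224506900627745, 4.405251656116555), 0.5396185856726434)
```

Run:
```python
from h import *
T=optics.camera_params('top')
def edges(path,x,r):
    G=cv2.imread(path,0); ys=np.arange(*r,.001); p=np.array([cv2.getRectSubPix(G,(1,1),tuple(map(float,proj(T,P(x,y,.107)))))[0,0] for y in ys],float)
    p=cv2.GaussianBlur(p.reshape(1,-1),(7,1),1.5)[0]; d=np.diff(p); i=np.argmax(d);j=np.argmin(d); return ys[i].round(4),ys[j].round(4)
for x in (.53,.56,.62,.65): print(x,'start -y bar',edges('pics/top0.png',x,(-.08,-.01)),'now',edges('pics/top10.png',x,(-.04,.045)),'open -y bar',edges('pics/top4.png',x,(-.225,-.15)))
for x in (.52,.53,.54,.65,.66): print(x,'+y bar start',edges('pics/top0.png',x,(.12,.175)),'now',edges('pics/top10.png',x,(.17,.22)),'open',edges('pics/top4.png',x,(-.025,.03)))
```

```text
0.53 start -y bar (np.float64(-0.043), np.float64(-0.025)) now (np.float64(0.003), np.float64(0.021)) open -y bar (np.float64(-0.191), np.float64(-0.173))
0.56 start -y bar (np.float64(-0.043), np.float64(-0.024)) now (np.float64(0.002), np.float64(0.022)) open -y bar (np.float64(-0.191), np.float64(-0.173))
0.62 start -y bar (np.float64(-0.044), np.float64(-0.026)) now (np.float64(0.003), np.float64(0.021)) open -y bar (np.float64(-0.191), np.float64(-0.173))
0.65 start -y bar (np.float64(-0.043), np.float64(-0.025)) now (np.float64(0.003), np.float64(0.022)) open -y bar (np.float64(-0.191), np.float64(-0.173))
0.52 +y bar start (np.float64(0.168), np.float64(0.161)) now (np.float64(0.189), np.float64(0.206)) open (np.float64(0.025), np.float64(0.011))
0.53 +y bar start (np.float64(0.167), np.float64(0.16)) now (np.float64(0.187), np.float64(0.205)) open (np.float64(0.024), np.float64(0.011))
0.54 +y bar start (np.float64(0.166), np.float64(0.16)) now (np.float64(0.188), np.float64(0.207)) open (np.float64(0.025), np.float64(0.012))
0.65 +y bar start (np.float64(0.165), np.float64(0.16)) now (np.float64(0.188), np.float64(0.207)) open (np.float64(0.024), np.float64(0.012))
0.66 +y bar start (np.float64(0.166), np.float64(0.16)) now (np.float64(0.187), np.float64(0.206)) open (np.float64(0.025), np.float64(0.011))
```

Frame edges in the top view moved 0.1945 m from the end stop to now, against 0.195 m of travel, so the guard is shut to within about 1 mm. The arm is clear, so I'm handing in.

```bash
python3 -c "
from h import *
print(bot.job_done())"
```

```text
the job is handed in; nothing more can be done
None
```

The job is handed in at about 36 s on the robot's clock, and my checks say it met the goals. No verdict is reported.

**What I did**
- Pulled the guard to its open end stop.
- Laid the notebook on the bed and pushed it with closed fingers against the back fence, then the side fence (about 8.6 N), then the back fence again.
- Pushed the guard shut until it stopped and moved the arm clear.

**Last checks**
- **Notebook:** the label centre sat within about 1 mm of the predicted home position and about 0.1° from square. The last picture showed the notebook flat, label up and flush with both fences. I did not look at it again after shutting the guard.
- **Guard:** its frame edges moved 194–195 mm from the open stop, out of 195 mm of travel. A handle-based estimate from the top camera gave about 191 mm, and I trusted the edges because the frame's own size measured correctly there.

**What went wrong or disagreed**
- **Two misses:** the fingertips stood about 13 mm or more behind the reported tool point. My first pull passed over the handle and my first grasp closed on top of the notebook. Neither moved anything.
- **Back fence force:** two presses peaked near 16 N and 19 N, close to or above the 18 N slip limit. The finger stopped at the same place both times, within 0.1 mm, and the pictures showed no shift beyond 1–2 mm.
- **Wooden block:** the before-and-after image comparison was unclear, showing an apparent shift of about 10 mm that could be a shadow. The robot never touched the block. The jar showed no shift.

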